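# Hang and pin the gate of a bearing bay

## Robot

A 6-joint arm with a two-finger parallel gripper is mounted at the origin on the work surface. World frame = base frame: x ahead of the robot, y to its left, z up, the work surface at z = 0. Lengths are in m, angles in rad, forces in N, time in s.
With the tool pointing down it reaches from about 0.275 to 0.725 m from the base axis. Payload 15.9 kg.
Tool frame: the origin (TCP) lies between the finger pads; the fingertips stand finger_overhang ahead of it and the grasp point (between the pads) lies 8 mm behind it (finger_overhang is the distance from the TCP to the fingertips, in m); x points along the fingers, y is the direction in which the jaws open and shut, and the axes are right-handed (so a half turn about x gives the same grasp; the last joint's range is limited). The gripper opens to 85 mm and grips with 20 to 120 N. Pads are 22 mm wide; open, the fingers measure 114 mm over their backs; the gripper's body (76 mm by 85 mm) begins 54 mm behind the grasp point. The pads swing forward as they close: fully open they stand 13 mm farther back than shut.
Start: joints at [1.177, 0.213, -0.034, 1.323, 0, 1.571], TCP at [0.192, 0.462, 0.242] pointing down, gripper open.
Joint ranges: [-2.98, 2.98], [-0.74, 1.72], [-1.14, 1.35], [-2.1, 2.04], [-1.57, 1.44], [-3.14, 3.14]. Speed limits (rad/s): [1.89, 1.89, 2.39, 2.57, 3.14, 3.14].

## Interface

Orientations are given as [roll, pitch, yaw] about the fixed x, y, z axes, in that order (R = Rz(yaw) Ry(pitch) Rx(roll)).
In Python, from cell import get_obs, read_camera, get_calibration, sign_off, finger_overhang gives the robot as it stands.
- The arm moves only by the tool arm_command, never from a script. Its argument "steps" is a list of rows, each an object with "offset": the shift along the world's x, y, z as a fraction of full scale, a list of three; "rot": the turn, a rotation vector about the world's x, y, z as a fraction of full scale, a list of three; "jaw": the closure, from -1 (fully open) to 1 (shut). A call has 1 to 10 rows; each row shifts and turns the pose as measured when the row begins; what a row does not reach is not made up. Full scale, the value 1, is 25 mm for a shift and 0.12 rad for a turn. A row lasts 1/12 s, in which the tool goes at most 41.7 mm and 7.16 degrees, less where a joint would pass 70% of its speed; a pose out of reach is approached as far as the arm can. A call with a number of a shift or a turn outside -1 to 1 is refused whole. A call with a gripper value outside its range is refused whole. The fingers move at their own pace and stop on an object; the grip force is fixed at half the most. Time passes only in rows, so rows that do not move let the fingers close. It gives the time, the measured TCP pose, the force and the opening at its end, in the units of the state.
- get_obs(): the state, without advancing time (a new reading comes with each control period).
- read_camera(name): name is "scene" or "side" or "wrist"; returns the picture (400x640x3 uint8, red, green, blue); there is no depth.
- get_calibration(name): a dict with "fov_y" (degrees; the focal length in pixels is half the picture's height over the tangent of half this angle, whatever the lens; pixels are square), "cx", "cy" (the principal point, pixels), "extrinsics" (4x4, takes a point from camera to world coordinates). Camera axes: x right, y up, looking along -z (the intrinsics and any distortion apply to the point x, -y, -z); pixel columns grow to the right and rows downward; lengths in m; the calibration is good to about 2 mm. A picture is of the moment at which its call begins: read the wrist's pose just before it. get_calibration takes no time and is no camera call; for the wrist camera it gives the pose at the moment of the call.
- sign_off(): hands the job in, once; it reports no verdict.
The state is a dict: "t": time; "joint_pos": joint angles; "joint_velocities": joint speeds; "effort": joint torques, N m; "position": TCP position; "tcp_rot": TCP orientation; "wrist_force": force on the tool from outside, world axes, zero at the start; "moment": the same for the moment, N m; "finger_gap": finger opening in m.
Only numpy, scipy, OpenCV 4.12 (cv2) and the standard library are available. Lean on these libraries where they do the work, as an engineer would, in place of code of your own. Each camera call takes 0.05 s, during which the arm holds its last target.

## Task

Take the loose gate (the panel with two hinge knuckles and a drilled tongue) out of the wooden rack and hang it on the bay, standing well open, by lowering both knuckles gently over the two pintles until they sit fully down. Then swing it shut against the latch post, tongue under the keeper, and drop the collared hitch pin from the pin stand right through keeper and tongue until its collar sits on the keeper. Let go of everything and do not disturb the other things on the table.

Things in the scene. Friction and masses are not known exactly. Their poses are not given: they have to be found in the camera images.
- gate_mid (a point): Centre of the gate's panel, half-way up. The gate is a steel panel 142 long x 12 thick x 125 mm high with five dark slots. Axes: x along the gate from knuckles to tongue, y across its thickness, z up. Knuckle axis at x = -87 mm, tongue hole at x = +88 mm. Mass 0.3 to 0.5 kg, centre of mass near this point.
- gate_foot (a point): On the gate's knuckle axis, at the underside of the lower knuckle (10 mm above the panel's bottom edge). Both knuckles are upright tubes 20 mm high, 24 mm outside, 14 mm bore, open at both ends. Axes as the gate.
- gate_head (a point): On the gate's knuckle axis, at the underside of the upper knuckle, 85 mm above gate_foot.
- gate_eye (a point): Centre of the 16 mm upright hole in the gate's tongue, a plate 8 mm thick and 26 mm wide at the gate's free end; 175 mm from the knuckle axis, 105 mm above gate_foot.
- rack: Wooden rack (fixed): base 120 x 160 x 10 mm with two slots along its x, 90 mm apart, 15 mm wide, 35 mm deep, at y = +45 and -45 mm. The gate stands upright in one of them (either), its top 135.5 mm above the table, a plain panel in the other. Origin at the base's centre on the table; x is the direction from the gate's knuckles to its tongue.
- bay: The fixed bay: a grey open-fronted steel tray holding bearings; hinge post at the left end of its front, latch post at the right end as the robot sees it. Origin on the table mid-way between hinge axis and keeper hole; x into the bay (away from the robot), y from keeper to hinge. Shut, the gate points along -y; it opens towards -x and, once hung, turns freely with light friction and stays where left.
- lower_seat (a point): On the bay's hinge axis, on top of the lower pintle's bracket, 35 mm above the table; axes as the bay. A pintle 10 mm across, tapered at its top, rises 24 mm from here. The lower knuckle goes in sideways, coming from the gate's free-end side, between this pintle's tip (24 mm above here) and the upper bracket's underside (77 mm above); then the gate is lowered.
- upper_seat (a point): On the hinge axis, on top of the upper bracket, 85 mm above lower_seat, with an equal pintle 24 mm high. Brackets are 8 mm thick, 22 mm wide, round-ended, and reach out from the hinge post in the bay's -y. Post top 125 mm above the table. Seated knuckles rest on the brackets.
- keeper_eye (a point): Centre of the 14 mm upright hole in the keeper, at its top face, 158 mm above the table, 175 mm from the hinge axis; axes as the bay. The keeper is a plate 8 mm thick, 36 mm wide reaching forward from the latch post, 6 mm above the shut gate's tongue (so the gate can be lowered only when open). The post's face 14.5 mm behind the hole's centre stops the tongue with the holes in line.
- pin_mid (a point): Centre of the hitch pin, half-way along its 89 mm, z along the pin (tip down). Steel shaft 9 mm across, 55 mm long, tip tapered; a collar 22 mm across and 4 mm thick; above it a round knob 18 mm across, 30 mm high to grip from above. The collar's underside is 10.5 mm above this point, the knob from 14.5 to 44.5 mm above it. 60 g.
- pin_collar (a point): On the hitch pin's axis, underside of its collar, 55 mm above the tip.
- stand: Pin stand (fixed): wooden block 115 x 50 x 62 mm between rack and bay; origin at its underside's centre. Two holes along its x, 60 mm apart: the hitch pin stands upright in one (either), collar on the block's top, a collarless drift in the other.
- blank: Plain panel of the gate's size, without knuckles or tongue, in the other slot of the rack; leave it there. Its origin is 87 mm from its centre along its length and 10 mm above its bottom edge.
- drift: Drift in the other hole of the pin stand, to be left there; origin at its foot, 67 mm tall.
- bearing_a: bearing, 76 mm across, 22 mm high, lying flat, near the front of the table between rack and bay; leave it alone. Origin at its underside's centre.
- bearing_b: bearing, 90 mm across, 22 mm high, lying flat to the right of the bay; leave it alone. Origin at its underside's centre.
- bearing_c: bearing, 60 mm across, 18 mm high, lying flat beyond the pin stand; leave it alone. Origin at its underside's centre.
- tin: upright tin, 66 mm across, 90 mm high, in front and to the right of the bay; leave it alone. Origin at its underside's centre.
- carton: cardboard box 100 x 80 x 50 mm, right of the bay; leave it alone. Origin at its underside's centre.
- spanner: open-ended spanner, 170 mm long, lying at the right; leave it alone. Origin at its underside's centre.
- gate: The gate; same axes and origin as gate_foot.
- pin: The hitch pin; origin at its tip.
Mind the look-alikes: they are no part of the job. What is shaped like the gate but orange or turquoise is not meant.

How it is judged:
By the outcome, as a careful person would: the job done as asked, in the order asked, and still so for the second after the job is handed in, with the robot touching nothing.
It also fails if it takes over 72 s, if anything falls off the work surface, if the arm or the gripper's body presses on something with over 40 N, if the wrist force passes 120 N, or if a joint passes its speed limit or range.

## Working session

There is one attempt and no reset: what is moved stays moved. The work goes in short steps, Python scripts to look and compute and a tool call to move; the robot and the scene stay as the last step left them, time stands still between calls to the robot, and variables do not carry over. Pictures are saved under pics/ and viewed, and the job is handed in when it is done.

Besides the shell and the picture viewer there is one more tool, called after ">>>" as name(argument=value, ...), one argument or row to a line, values as JSON. arm_command: Moves the arm, as the interface text tells. Shift numbers are shares of 25 mm and turn numbers shares of 0.12 rad, none past 1 either way. Its arguments: {"type":"object","properties":{"steps":{"type":"array"}},"required":["steps"]}

```bash
ls -la; mkdir -p pics
cat > h.py <<'E'
import numpy as np, cv2
from cell import *
E
python3 - <<'E'
from h import *
o=get_obs();print(o);print(finger_overhang if not callable(finger_overhang) else finger_overhang())
for n in ["scene","side","wrist"]:
    c=get_calibration(n);print(n,c)
    im=read_camera(n);cv2.imwrite(f"pics/{n}0.png",im[:,:,::-1])
E
```

```text
total 12
drwxr-xr-x  3 agent agent 4096 Dec  7 15:21 .
drwxr-xr-x 23 root  root  4096 Dec  7 15:21 ..
drwxr-xr-x  2 agent agent 4096 Dec  7 15:21 pics
{'t': 0.0, 'joint_pos': array([ 1.17696895e+00,  2.13329987e-01, -3.50121825e-02,  1.32348504e+00,
       -1.13398380e-05,  1.57080774e+00]), 'joint_velocities': array([-0.00066178, -0.00031381, -0.00101454, -0.00116412,  0.00013267,
       -0.0010725 ]), 'effort': array([ 6.05728492e-03, -6.86151552e+01,  4.87125242e+01,  1.69700326e-02,
        4.45787864e-04,  2.40963729e-07]), 'position': array([0.19175081, 0.46144507, 0.24184784]), 'tcp_rot': array([-1.55978523,  1.56976538, -1.95362401]), 'wrist_force': array([-0.19463149,  0.29139732, -0.86298687]), 'moment': array([ 0.01773542, -0.00161177,  0.02181341]), 'finger_gap': 0.0855679993377448}
0.011
scene {'fov_y': 49.186465116887405, 'cx': 322.62037528364317, 'cy': 196.85458083918647, 'extrinsics': array([[ 0.20411591, -0.63810301,  0.74240234,  1.62963832],
       [ 0.97877648,  0.14716793, -0.14261209, -0.18612768],
       [-0.01825661,  0.75575535,  0.65459954,  1.13355616],
       [ 0.        ,  0.        ,  0.        ,  1.        ]])}
side {'fov_y': 51.278034441962426, 'cx': 330.9761883480215, 'cy': 207.48745218091832, 'extrinsics': array([[-0.87120517,  0.29413262, -0.39304904, -0.19234224],
       [-0.49050768, -0.5543134 ,  0.67241272,  1.1406845 ],
       [-0.02009384,  0.77860302,  0.62719501,  1.15293784],
       [ 0.        ,  0.        ,  0.        ,  1.        ]])}
wrist {'fov_y': 70.23299292044179, 'cx': 320.5337835895448, 'cy': 198.94021157320142, 'extrinsics': array([[ 0.38241769, -0.88704359, -0.25867039,  0.12625696],
       [ 0.92398785,  0.36658757,  0.10890364,  0.48896617],
       [-0.00177692, -0.28065498,  0.95980708,  0.37342163],
       [ 0.        ,  0.        ,  0.        ,  1.        ]])}
```

View pics/scene0.png

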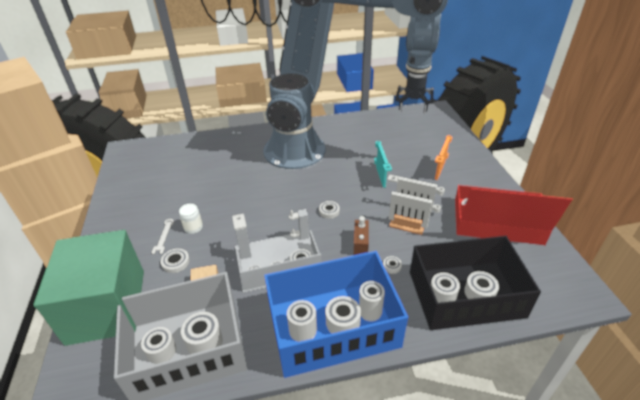

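View pics/side0.png

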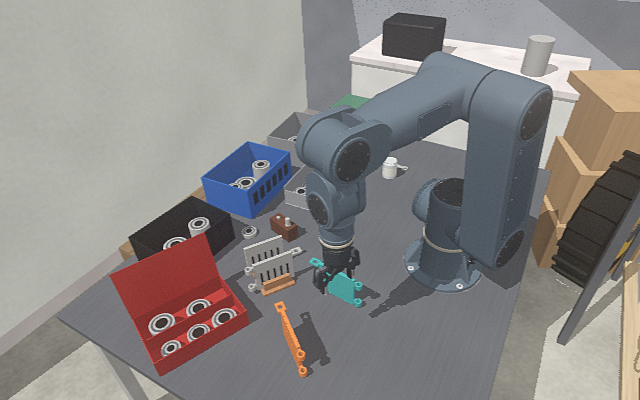

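View pics/wrist0.png

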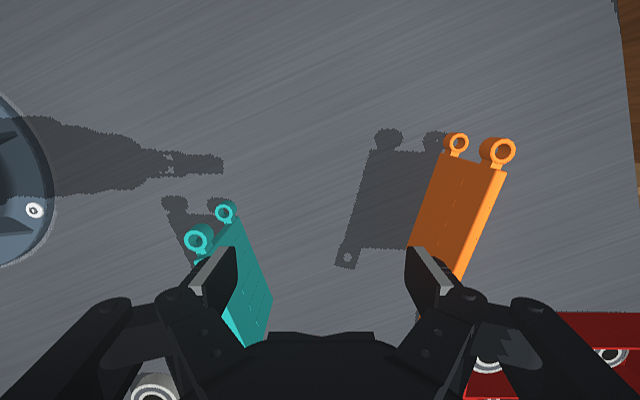

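Run:
```python
from h import *
a=cv2.imread("pics/scene0.png")[120:300,150:450];cv2.imwrite("pics/sc0z.png",cv2.resize(a,None,fx=2.66,fy=2.66,interpolation=cv2.INTER_CUBIC))
a=cv2.imread("pics/side0.png")[130:330,200:420];cv2.imwrite("pics/si0z.png",cv2.resize(a,None,fx=3,fy=3,interpolation=cv2.INTER_CUBIC))
```

```text
(no output)
```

View pics/sc0z.png

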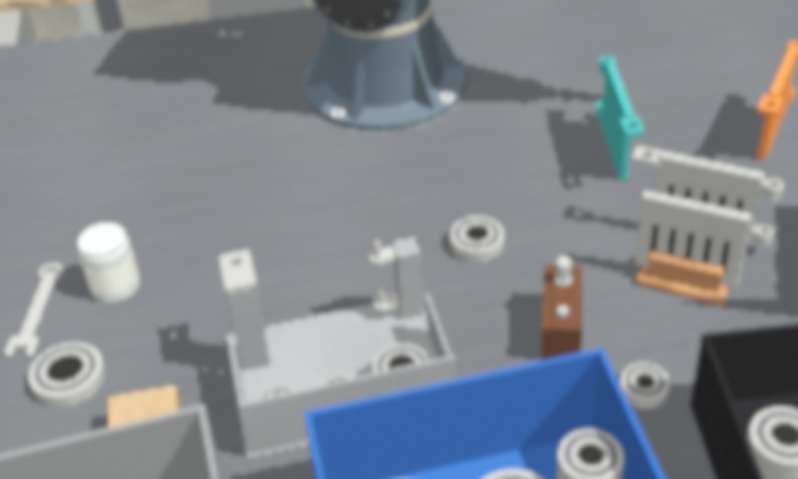

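View pics/si0z.png

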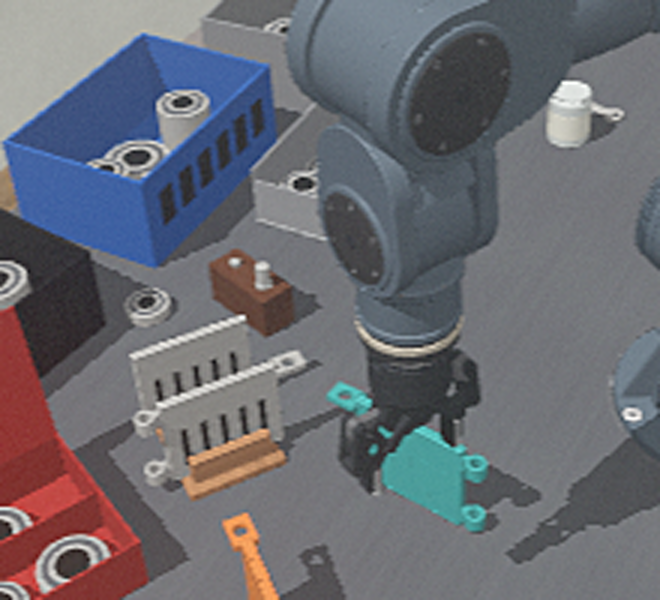

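```bash
cat > h.py <<'E'
import numpy as np, cv2
from cell import *
def ray(c,u,v):
    f=200/np.tan(np.radians(c['fov_y'])/2); T=c['extrinsics']
    d=T[:3,:3]@np.array([(u-c['cx'])/f,-(v-c['cy'])/f,-1.]); return T[:3,3],d
def onz(c,u,v,z):
    o,d=ray(c,u,v); return o+d*(z-o[2])/d[2]
def proj(c,p):
    f=200/np.tan(np.radians(c['fov_y'])/2); T=c['extrinsics']
    q=T[:3,:3].T@(np.asarray(p)-T[:3,3]); return c['cx']+f*q[0]/-q[2], c['cy']-f*q[1]/-q[2]
def tri(*rs):
    A=0;b=0
    for o,d in rs:
        d=d/np.linalg.norm(d);M=np.eye(3)-np.outer(d,d);A=A+M;b=b+M@o
    return np.linalg.solve(A,b)
def shot(n,name):
    o=get_obs();c=get_calibration(n);im=read_camera(n)
    cv2.imwrite(f"pics/{name}.png",im[:,:,::-1]);import pickle;pickle.dump((c,o),open(f"pics/{name}.pkl","wb"));return c,im,o
def load(name):
    import pickle;c,o=pickle.load(open(f"pics/{name}.pkl","rb"));return c,cv2.imread(f"pics/{name}.png"),o
E
python3 - <<'E'
from h import *
s=get_calibration("scene");d=get_calibration("side")
S=lambda x,y:(150+x/2.66,120+y/2.66)
L={"keeper":(237,262,.158),"upin":(378,250,.13),"lpin":(382,300,.05),"pinknob":(565,262,.096),"drift":(563,310,.067),"gtop_tongue":(645,155,.13),"gtop_kn":(770,185,.11),"stand_c":(562,295,.062),"tin":(110,290,0),"bearA":(476,240,.02)}
for k,(x,y,z) in L.items(): print(k,onz(s,*S(x,y),z).round(3))
D=lambda x,y:(200+x/3,130+y/3)
L={"tongue":(288,360,.12),"kn_up":(145,418,.115),"knob":(263,270,.1),"drift":(234,262,.067)}
for k,(x,y,z) in L.items(): print(k,onz(d,*D(x,y),z).round(3))
E
```

```text
keeper [ 0.567 -0.259  0.158]
upin [ 0.555 -0.085  0.13 ]
lpin [ 0.564 -0.087  0.05 ]
pinknob [0.594 0.15  0.096]
drift [0.649 0.133 0.067]
gtop_tongue [0.447 0.304 0.13 ]
gtop_kn [0.524 0.458 0.11 ]
stand_c [0.619 0.14  0.062]
tin [ 0.412 -0.447  0.   ]
bearA [0.447 0.064 0.02 ]
tongue [0.447 0.299 0.12 ]
kn_up [0.541 0.448 0.115]
knob [0.579 0.159 0.1  ]
drift [0.647 0.133 0.067]
```

>>> arm_command(
  steps=[
    {"offset": [0.5,-0.2,1],"rot": [0,0,-1],"jaw": -1},
    {"offset": [0.8,-0.4,1],"rot": [0,0,-1],"jaw": -1},
    {"offset": [0.8,-0.4,1],"rot": [0,0,-1],"jaw": -1},
    {"offset": [0.8,-0.4,0.7],"rot": [0,0,-1],"jaw": -1},
    {"offset": [0.8,-0.4,0.5],"rot": [0,0,-1],"jaw": -1},
    {"offset": [0.8,-0.4,0.3],"rot": [0,0,-1],"jaw": -1},
    {"offset": [0.8,-0.4,0.2],"rot": [0,0,-1],"jaw": -1},
    {"offset": [0.8,-0.4,0],"rot": [0,0,-1],"jaw": -1},
    {"offset": [0.8,-0.4,0],"rot": [0,0,-1],"jaw": -1},
    {"offset": [0.8,-0.4,0],"rot": [0,0,-1],"jaw": -1},
  ],
)

```text
t: 0.98
position: [0.3879, 0.3609, 0.3631]
tcp_rot: [-1.892, 1.564, 2.758]
wrist_force: [-0.4, 0.5, -0.9]
finger_gap: 0.0854
```

>>> arm_command(
  steps=[
    {"offset": [0.8,-0.4,0],"rot": [0,0,-1],"jaw": -1},
    {"offset": [0.8,-0.4,0],"rot": [0,0,-1],"jaw": -1},
    {"offset": [0.8,-0.4,0],"rot": [0,0,-1],"jaw": -1},
    {"offset": [0,-0.2,0],"rot": [0,0,-1],"jaw": -1},
    {"offset": [0,0,0],"rot": [0,0,0],"jaw": -1},
  ],
)

```text
t: 1.4
position: [0.4542, 0.3213, 0.3611]
tcp_rot: [-1.483, 1.563, 2.656]
wrist_force: [-0.9, 1.0, -0.3]
finger_gap: 0.085
```

```bash
cat >> h.py <<'E'
def R(o=None):
    from scipy.spatial.transform import Rotation as Ro
    o=o or get_obs(); return Ro.from_euler('xyz',o['tcp_rot']).as_matrix()
def yaw(o=None):
    M=R(o); return np.degrees(np.arctan2(M[1,1],M[0,1]))
E
python3 - <<'E'
from h import *
c,im,o=shot("wrist","w1");print(o['position'],yaw(o),R(o).round(3),o['joint_pos'].round(3))
print(np.linalg.inv(R(o))@(c['extrinsics'][:3,3]-o['position']))
for n in("scene","side"): shot(n,n[:2]+"1")
E
```

```text
[0.45415874 0.32125888 0.36111602] -32.81439794305527 [[-0.007  0.84  -0.542]
 [ 0.003 -0.542 -0.84 ]
 [-1.    -0.007  0.001]] [0.612 0.367 0.475 1.682 0.007 2.756]
[-0.13154863  0.00014352 -0.07137175]
```

View pics/w1.png

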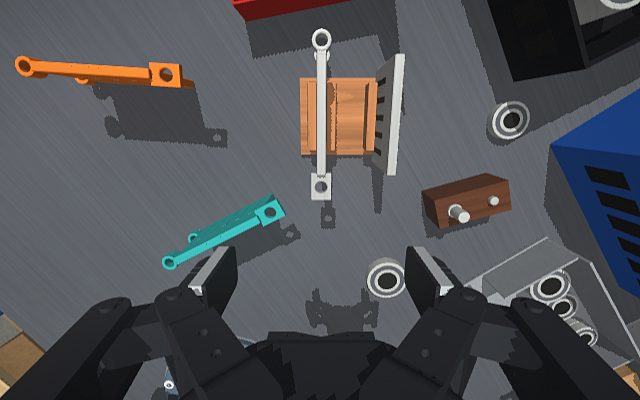

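Run:
```python
from h import *
c,im,o=load("w1")
for p,z,n in [((321,39),.1255,"kn"),((320.5,187),.1295,"eye"),((321,51),.1355,"top kn end"),((321,173),.1355,"top tongue end"),((459,211),.096,"knob"),((493,200),.067,"drift")]:
    print(n,onz(c,*p,z).round(4))
a=cv2.resize(im[10:240,270:530],None,fx=3,fy=3,interpolation=cv2.INTER_CUBIC);cv2.imwrite("pics/w1z.png",a[:600])
```

```text
kn [0.538  0.4531 0.1255]
eye [0.4429 0.3062 0.1295]
top kn end [0.5302 0.4408 0.1355]
top tongue end [0.4542 0.3226 0.1355]
knob [0.5897 0.1593 0.096 ]
drift [0.6487 0.1312 0.067 ]
```

View pics/w1z.png

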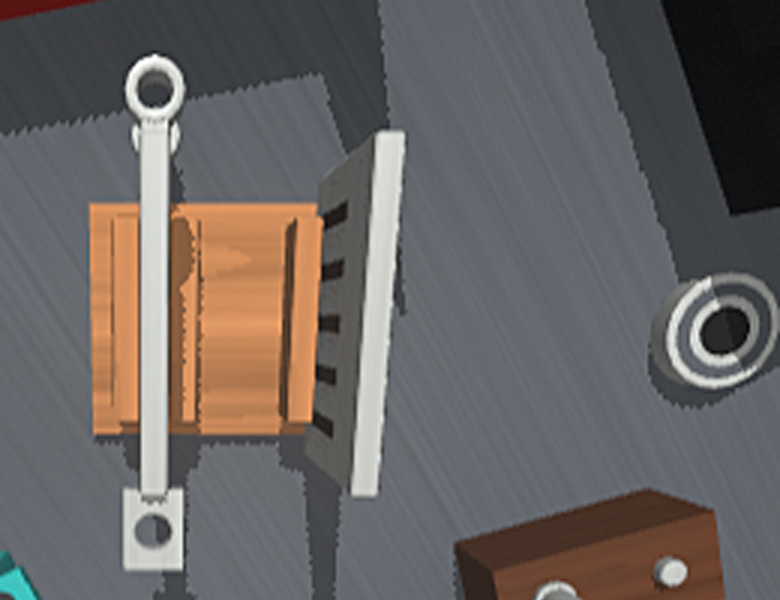

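>>> arm_command(
  steps=[
    {"offset": [0.5,0.8,-0.6],"rot": [-0.025,-0.06,0],"jaw": -1},
    {"offset": [0.5,0.8,-1],"rot": [0,0,0],"jaw": -1},
    {"offset": [0.45,0.73,-1],"rot": [0,0,0],"jaw": -1},
    {"offset": [0,0,-1],"rot": [0,0,0],"jaw": -1},
    {"offset": [0,0,-1],"rot": [0,0,0],"jaw": -1},
    {"offset": [0,0,-1],"rot": [0,0,0],"jaw": -1},
    {"offset": [0,0,0],"rot": [0,0,0],"jaw": -1},
  ],
)

```text
t: 2.13
position: [0.4856, 0.3883, 0.2178]
tcp_rot: [2.836, 1.564, 0.74]
wrist_force: [-1.4, -0.1, -1.1]
finger_gap: 0.0855
```

Run:
```python
from h import *
c,im,o=shot("wrist","w2");print(o['position'],yaw(o),R(o)[:,0].round(4))
```

```text
[0.48560926 0.38831918 0.21782886] -30.08180748186194 [ 0.0049  0.0045 -1.    ]
```

View pics/w2.png

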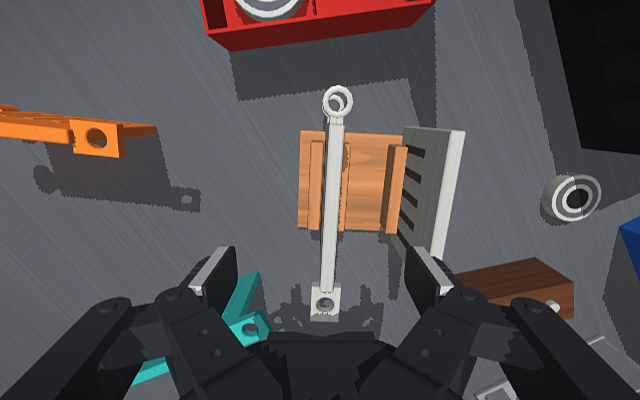

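Run:
```python
from h import *
c,im,o=load("w2")
for p,z,n in [((338,100.5),.1255,"kn"),((325.5,303.5),.1295,"eye"),((335,122),.1355,"e1"),((327,292),.1355,"e2")]:
    print(n,onz(c,*p,z).round(4))
a=cv2.resize(im[70:330,290:370],None,fx=2.3,fy=2.3,interpolation=cv2.INTER_CUBIC);cv2.imwrite("pics/w2z.png",a)
print(get_obs()['position'],get_obs()['t'])
```

```text
kn [0.5388 0.4533 0.1255]
eye [0.4448 0.3076 0.1295]
e1 [0.5289 0.4412 0.1355]
e2 [0.4537 0.3208 0.1355]
[0.48601616 0.38869922 0.22054316] 2.1833
```

View pics/w2z.png

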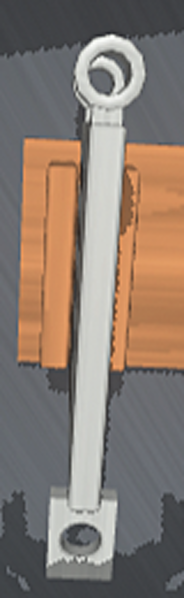

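>>> arm_command(
  steps=[
    {"offset": [0.2,-0.35,-0.5],"rot": [-0.03,0.04,-0.4],"jaw": -1},
    {"offset": [0,0,-1],"rot": [0,0,0],"jaw": -1},
    {"offset": [0,0,-1],"rot": [0,0,0],"jaw": -1},
    {"offset": [0,0,0],"rot": [0,0,0],"jaw": -1},
  ],
)

```text
t: 2.52
position: [0.4919, 0.3832, 0.1654]
tcp_rot: [2.854, 1.558, 0.718]
wrist_force: [-1.2, 0.1, 0.5]
finger_gap: 0.0855
```

Run:
```python
from h import *
o=get_obs();print(o['position'],yaw(o),R(o)[:,0].round(4))
```

```text
[0.49189327 0.38317947 0.16535148] -32.34354963605507 [ 0.0095  0.0083 -0.9999]
```

>>> arm_command(
  steps=[
    {"offset": [0,-0.12,-0.6],"rot": [-0.07,0.08,-0.07],"jaw": -1},
    {"offset": [0,0,-0.8],"rot": [0,0,0],"jaw": -1},
    {"offset": [0,0,-0.6],"rot": [0,0,0],"jaw": -1},
    {"offset": [0,0,-0.2],"rot": [0,0,0],"jaw": -1},
    {"offset": [0,0,0],"rot": [0,0,0],"jaw": -1},
  ],
)

```text
t: 2.93
position: [0.4948, 0.3839, 0.1198]
tcp_rot: [2.791, 1.561, 0.653]
wrist_force: [-0.1, -0.1, -0.1]
finger_gap: 0.0853
```

Run:
```python
from h import *
o=get_obs();print(o['position'],yaw(o),R(o)[:,0].round(4),o['wrist_force'])
```

```text
[0.49478509 0.38387943 0.11979206] -32.46961201802701 [ 0.008   0.0061 -0.9999] [-0.06493053 -0.05457063 -0.09809543]
```

>>> arm_command(
  steps=[
    {"offset": [-0.18,-0.18,-0.3],"rot": [-0.05,0.07,-0.05],"jaw": -1},
    {"offset": [0,0,-0.3],"rot": [0,0,0],"jaw": -1},
    {"offset": [0,0,0],"rot": [0,0,0],"jaw": -1},
  ],
)

```text
t: 3.18
position: [0.4913, 0.3804, 0.1079]
tcp_rot: [2.906, 1.568, 0.763]
wrist_force: [0.6, -0.2, 0.7]
finger_gap: 0.0853
```

Run:
```python
from h import *
o=get_obs();print(o['position'],yaw(o),R(o)[:,0].round(4),o['wrist_force'])
```

```text
[0.49129233 0.38040009 0.10786563] -32.778401316261174 [ 0.0023  0.0022 -1.    ] [ 0.56288329 -0.20852635  0.66125607]
```

Well aligned. Close on the gate.

>>> arm_command(
  steps=[
    {"offset": [0,0,0],"rot": [-0.02,0.02,0],"jaw": 1},
    {"offset": [0,0,0],"rot": [0,0,0],"jaw": 1},
    {"offset": [0,0,0],"rot": [0,0,0],"jaw": 1},
    {"offset": [0,0,0],"rot": [0,0,0],"jaw": 1},
    {"offset": [0,0,0],"rot": [0,0,0],"jaw": 1},
    {"offset": [0,0,0],"rot": [0,0,0],"jaw": 1},
    {"offset": [0,0,0],"rot": [0,0,0],"jaw": 1},
    {"offset": [0,0,0],"rot": [0,0,0],"jaw": 1},
  ],
)

```text
t: 3.85
position: [0.4919, 0.381, 0.1099]
tcp_rot: [2.807, 1.569, 0.665]
wrist_force: [-0.4, 0.6, -1.3]
finger_gap: 0.0113
```

Run:
```python
from h import *
o=get_obs();print(o['position'],yaw(o),R(o)[:,0].round(4),o['wrist_force'],o['finger_gap'])
```

```text
[0.49193459 0.3809604  0.10986011] -32.763377883624635 [ 0.0014  0.0011 -1.    ] [-0.44761248  0.62948449 -1.30207916] 0.011322381274163741
```

>>> arm_command(
  steps=[
    {"offset": [0,0,0.4],"rot": [0,0,0],"jaw": 1},
    {"offset": [0,0,0.8],"rot": [0,0,0],"jaw": 1},
    {"offset": [0,0,1],"rot": [0,0,0],"jaw": 1},
    {"offset": [0,0,1],"rot": [0,0,0],"jaw": 1},
    {"offset": [0,0,1],"rot": [0,0,0],"jaw": 1},
    {"offset": [0,0,1],"rot": [0,0,0],"jaw": 1},
    {"offset": [0,0,1],"rot": [0,0,0],"jaw": 1},
    {"offset": [0,-0.4,0.8],"rot": [0,0,0],"jaw": 1},
    {"offset": [0,-0.7,0.4],"rot": [0,0,0],"jaw": 1},
    {"offset": [-0.1,-1,0],"rot": [0,0,0],"jaw": 1},
  ],
)

```text
t: 4.68
position: [0.4846, 0.326, 0.3039]
tcp_rot: [-0.352, 1.564, -2.49]
wrist_force: [1.2, 0.4, -3.6]
finger_gap: 0.0115
```

Run:
```python
from h import *
o=get_obs();print(o['position'],yaw(o),R(o)[:,0].round(4),o['wrist_force'],o['finger_gap'])
```

```text
[0.4846317  0.32598635 0.30386568] -32.54756880956311 [-0.0053 -0.004  -1.    ] [ 1.15756645  0.38682006 -3.59112201] 0.011502030478572574
```

>>> arm_command(
  steps=[
    {"offset": [-0.1,-1,0],"rot": [0,0,-0.3],"jaw": 1},
    {"offset": [-0.1,-1,0],"rot": [0,0,-0.5],"jaw": 1},
    {"offset": [-0.1,-1,0],"rot": [0,0,-0.5],"jaw": 1},
    {"offset": [-0.1,-1,0],"rot": [0,0,-0.5],"jaw": 1},
    {"offset": [-0.1,-1,0],"rot": [0,0,-0.5],"jaw": 1},
    {"offset": [-0.1,-1,0],"rot": [0,0,-0.5],"jaw": 1},
    {"offset": [-0.1,-1,0],"rot": [0,0,-0.5],"jaw": 1},
    {"offset": [-0.1,-1,0],"rot": [0,0,-0.5],"jaw": 1},
    {"offset": [-0.1,-1,0],"rot": [0,0,-0.5],"jaw": 1},
    {"offset": [-0.1,-1,0],"rot": [0,0,-0.4],"jaw": 1},
  ],
)

```text
t: 5.52
position: [0.4513, 0.0563, 0.3028]
tcp_rot: [-0.132, 1.561, -2.86]
wrist_force: [-0.3, 0.0, -4.4]
finger_gap: 0.0111
```

>>> arm_command(
  steps=[
    {"offset": [-0.1,-1,0],"rot": [0,0,0],"jaw": 1},
    {"offset": [-0.1,-1,0],"rot": [0,0,0],"jaw": 1},
    {"offset": [-0.1,-1,0],"rot": [0,0,0],"jaw": 1},
    {"offset": [-0.1,-1,0],"rot": [0,0,0],"jaw": 1},
    {"offset": [-0.1,-1,0],"rot": [0,0,0],"jaw": 1},
    {"offset": [0,-1,0],"rot": [0,0,0],"jaw": 1},
    {"offset": [0,-0.6,0],"rot": [0,0,0],"jaw": 1},
    {"offset": [0,-0.3,0],"rot": [0,0,0],"jaw": 1},
    {"offset": [0,0,0],"rot": [0,0,0],"jaw": 1},
  ],
)

```text
t: 6.27
position: [0.4269, -0.1329, 0.3011]
tcp_rot: [-0.082, 1.556, -2.823]
wrist_force: [0.5, 0.5, -2.8]
finger_gap: 0.0116
```

Run:
```python
from h import *
c,im,o=shot("wrist","w3");print(o['position'],yaw(o),R(o)[:,0].round(4),o['wrist_force'],o['finger_gap'])
shot("scene","sc3")
```

```text
[ 0.42685729 -0.13290668  0.30112399] -67.0253501870296 [-0.0137 -0.0045 -0.9999] [ 0.54054514  0.5370427  -2.83525956] 0.011626310907279985
```

View pics/w3.png

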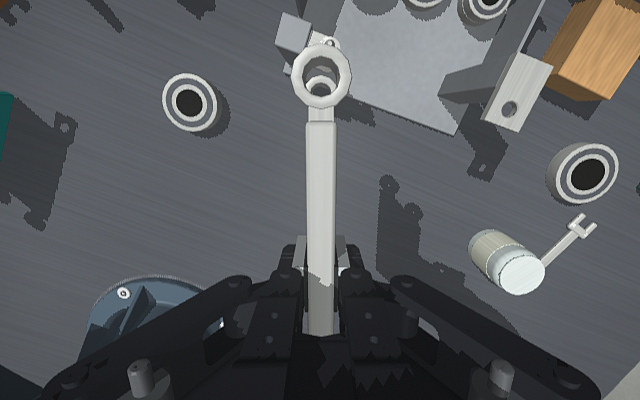

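>>> arm_command(
  steps=[
    {"offset": [-0.6,-1,0],"rot": [-0.03,-0.1,0],"jaw": 1},
    {"offset": [-0.6,-1,0],"rot": [0,0,0],"jaw": 1},
    {"offset": [0,0,0],"rot": [0,0,0],"jaw": 1},
    {"offset": [0,0,0],"rot": [0,0,0],"jaw": 1},
  ],
)

```text
t: 6.7
position: [0.3965, -0.1789, 0.3008]
tcp_rot: [0.987, 1.564, -1.746]
wrist_force: [0.3, 0.2, -4.4]
finger_gap: 0.0114
```

Run:
```python
from h import *
c,im,o=shot("wrist","w4");print(o['position'],yaw(o),R(o)[:,0].round(4),o['wrist_force'],o['finger_gap'])
a=cv2.resize(im[0:200,220:620],None,fx=2,fy=2,interpolation=cv2.INTER_CUBIC);cv2.imwrite("pics/w4z.png",a)
```

```text
[ 0.39648499 -0.17887721  0.3008334 ] -66.59718124251702 [-0.0011 -0.0065 -1.    ] [ 0.25353732  0.24534349 -4.36453204] 0.011357712634304873
```

View pics/w4z.png

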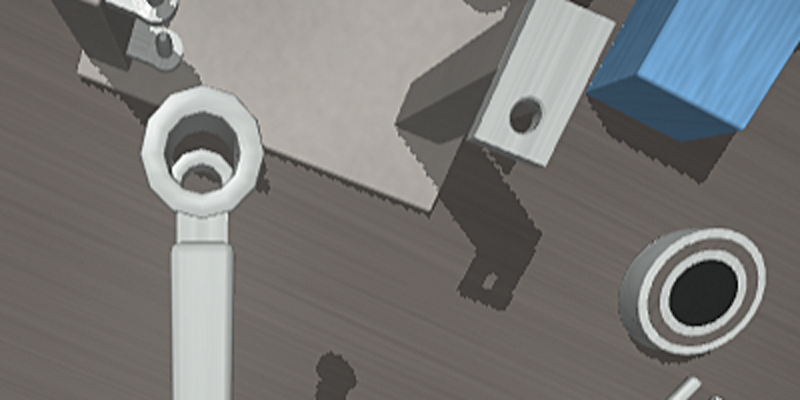

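>>> arm_command(
  steps=[
    {"offset": [0.9,-0.2,0],"rot": [-0.05,0,0],"jaw": 1},
    {"offset": [0.9,-0.2,0],"rot": [0,0,0],"jaw": 1},
    {"offset": [0,0,0],"rot": [0,0,0],"jaw": 1},
    {"offset": [0,0,0],"rot": [0,0,0],"jaw": 1},
  ],
)

```text
t: 7.08
position: [0.4444, -0.1847, 0.3011]
tcp_rot: [1.102, 1.559, -1.627]
wrist_force: [-0.5, -0.5, -3.6]
finger_gap: 0.011
```

Run:
```python
from h import *
c,im,o=shot("wrist","w5");print(o['position'],yaw(o),R(o)[:,0].round(4),o['wrist_force'],o['finger_gap'])
a=cv2.resize(im[0:200,220:620,::-1],None,fx=2,fy=2,interpolation=cv2.INTER_CUBIC);cv2.imwrite("pics/w5z.png",a)
```

```text
[ 0.4443526  -0.18473687  0.30112541] -66.31865886216819 [-7.000e-04 -1.220e-02 -9.999e-01] [-0.4898824  -0.45878033 -3.59661787] 0.011049610104283835
```

View pics/w5z.png

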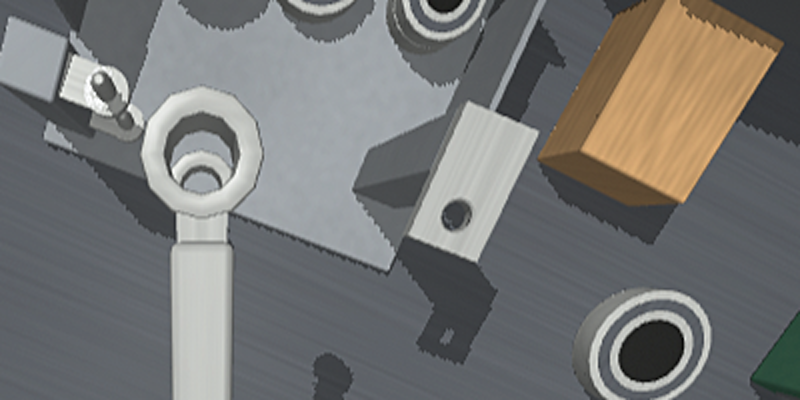

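Run:
```python
from h import *
c,im,o=load("w5")
a=cv2.resize(im[0:100,220:320],None,fx=6,fy=6,interpolation=cv2.INTER_CUBIC)
b=cv2.resize(im[80:130,420:480],None,fx=3,fy=3,interpolation=cv2.INTER_CUBIC)
A=np.zeros((600,790,3),np.uint8);A[:,:600]=a;A[:150,605:785]=b
cv2.imwrite("pics/w5zz.png",A)
a=load("sc3")[1][185:265,220:340];cv2.imwrite("pics/sc3z.png",cv2.resize(a,None,fx=6,fy=6,interpolation=cv2.INTER_CUBIC))
```

```text
(no output)
```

View pics/w5zz.png

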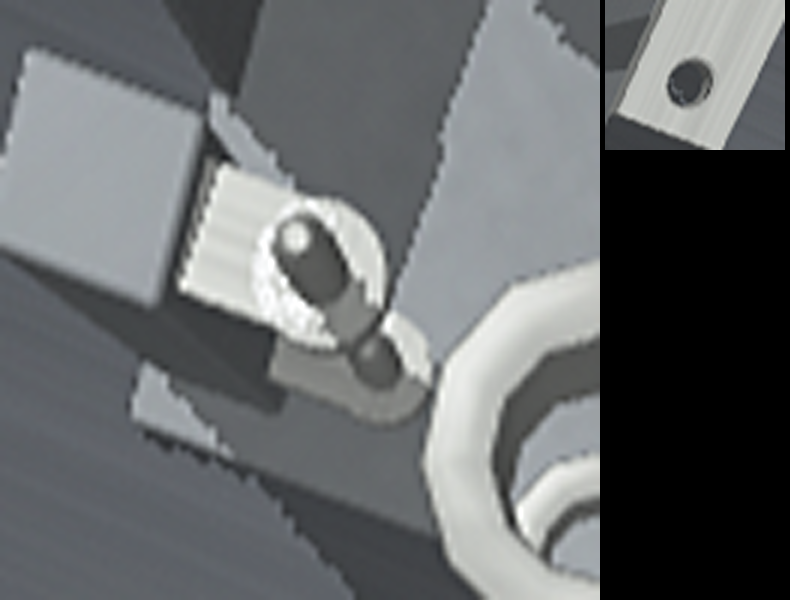

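View pics/sc3z.png

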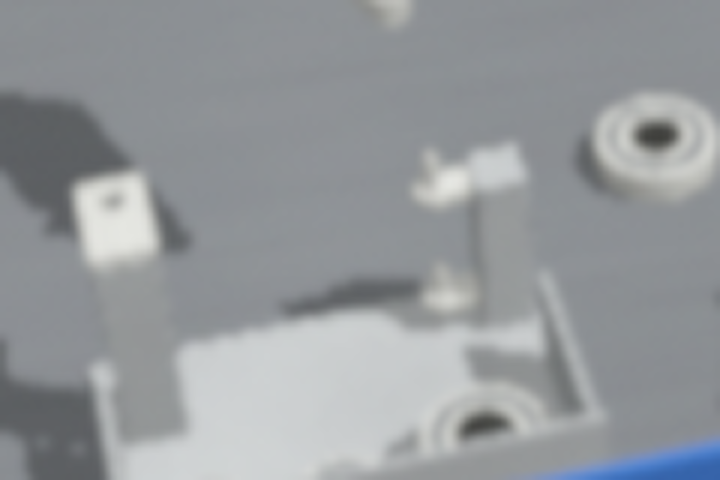

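Run:
```python
from h import *
c,im,o=load("w5")
P={}
for p,z,n in [((269.5,39.7),.144,"uptip"),((273.3,45.3),.120,"useat"),((283,62),.059,"lotip"),((448.2,107.3),.158,"keeper")]:
    P[n]=onz(c,*p,z);print(n,P[n].round(4))
c3=load("sc3")[0]
print("scene keeper",onz(c3,220+112/6,185+201/6,.158).round(4),"uptip",onz(c3,220+429/6,185+150/6,.144).round(4),"lotip",onz(c3,220+437/6,185+264/6,.059).round(4))
d=P["uptip"]-P["keeper"];print(np.linalg.norm(d[:2]),np.degrees(np.arctan2(d[1],d[0])))
# knuckle in hand (tool frame), for w3,w4,w5 ring centre
Rt=R(o)
g=lambda p:np.linalg.inv(Rt)@(p-o['position'])
# knuckle top is ~ at gate top -10: grip: top=.1355 with tcp .1099 -> top .0256 above tcp, knuckle top .0156 above
zk=o['position'][2]+.0156
k=onz(c,220+202/2,151/2,zk);print("kn world",k,g(k))
```

```text
uptip [ 0.5517 -0.0893  0.144 ]
useat [ 0.5521 -0.0891  0.12  ]
lotip [ 0.5482 -0.0933  0.059 ]
keeper [ 0.5642 -0.2628  0.158 ]
scene keeper [ 0.567  -0.2608  0.158 ] uptip [ 0.5498 -0.0859  0.144 ] lotip [ 0.5544 -0.0875  0.059 ]
0.1739632489306762 94.1148891427626
kn world [ 0.52322034 -0.15027546  0.31672541] [-0.01607316  0.0002877  -0.08598047]
```

>>> arm_command(
  steps=[
    {"offset": [-0.5,0.7,-0.4],"rot": [0.1,0,0],"jaw": 1},
    {"offset": [-0.5,0.7,-0.8],"rot": [0,0,0],"jaw": 1},
    {"offset": [0,0,-1],"rot": [0,0,0],"jaw": 1},
    {"offset": [0,0,-1],"rot": [0,0,0],"jaw": 1},
    {"offset": [0,0,-1],"rot": [0,0,0],"jaw": 1},
    {"offset": [0,0,-0.8],"rot": [0,0,0],"jaw": 1},
    {"offset": [0,0,-0.4],"rot": [0,0,0],"jaw": 1},
    {"offset": [0,0,0],"rot": [0,0,0],"jaw": 1},
  ],
)

```text
t: 7.8
position: [0.4151, -0.1423, 0.1615]
tcp_rot: [2.903, 1.569, 0.181]
wrist_force: [-0.6, 0.0, -4.2]
finger_gap: 0.0113
```

```bash
cat > st.py <<'E'
from h import *
o=get_obs();print(o['t'],o['position'].round(4),yaw(o).round(2),R(o)[:,0].round(4),o['wrist_force'].round(1),o['moment'].round(2),round(o['finger_gap'],4))
E
python3 st.py
```

```text
7.8 [ 0.4151 -0.1423  0.1615] -65.96 [ 2.2e-03  4.0e-04 -1.0e+00] [-0.6  0.  -4.2] [ 0.07  0.05 -0.01] 0.0113
```

>>> arm_command(
  steps=[
    {"offset": [0.5,0.15,0.12],"rot": [0,0.01,0],"jaw": 1},
    {"offset": [0.7,0.25,0],"rot": [0,0,0],"jaw": 1},
    {"offset": [0.6,0.2,0],"rot": [0,0,0],"jaw": 1},
    {"offset": [0.3,0.1,0],"rot": [0,0,0],"jaw": 1},
    {"offset": [0,0,0],"rot": [0,0,0],"jaw": 1},
  ],
)

```text
t: 8.22
position: [0.4678, -0.1222, 0.1675]
tcp_rot: [3.012, 1.569, 0.291]
wrist_force: [0.5, 0.5, -4.4]
finger_gap: 0.011
```

```bash
python3 st.py
python3 - <<'E'
from h import *
c,im,o=shot("wrist","w6");print(o['position'],yaw(o))
a=cv2.resize(im[40:190,240:400,::-1],None,fx=4,fy=4,interpolation=cv2.INTER_CUBIC);cv2.imwrite("pics/w6z.png",a)
c,im,o=shot("scene","sc6")
a=im[185:265,220:340,::-1];cv2.imwrite("pics/sc6z.png",cv2.resize(a,None,fx=6,fy=6,interpolation=cv2.INTER_CUBIC))
E
```

```text
8.2167 [ 0.4678 -0.1222  0.1675] -65.9 [ 1.4e-03  4.0e-04 -1.0e+00] [ 0.5  0.5 -4.4] [ 0.03  0.05 -0.01] 0.011
[ 0.4678362  -0.1221744   0.16751671] -65.89590532271771
```

View pics/w6z.png

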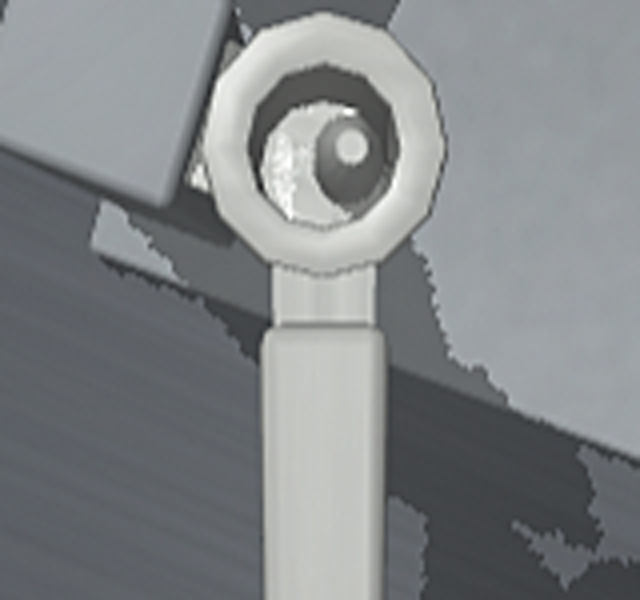

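View pics/sc6z.png

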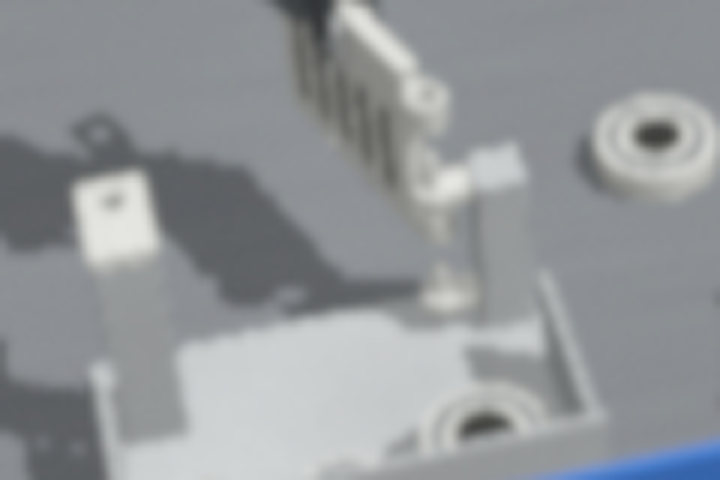

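Run:
```python
from h import *
c,im,o=load("w6")
t=onz(c,327.75,75.75,.144);k=onz(c,322,75.5,o['position'][2]+.0156)
b=onz(c,240+323/4,40+146/4,o['position'][2]-.0044)
print(t,k,b,(t-k)*1000,get_obs()['position'])
# bore-based: rim top
```

```text
[ 0.55235124 -0.08851188  0.144     ] [ 0.54662915 -0.08764948  0.18311671] [ 0.54840095 -0.08637573  0.16311671] [  5.72208646  -0.86239787 -39.11670663] [ 0.46657634 -0.1226126   0.16732368]
```

>>> arm_command(
  steps=[
    {"offset": [0.26,-0.03,-0.1],"rot": [0,0.01,0],"jaw": 1},
    {"offset": [0,0,0],"rot": [0,0,0],"jaw": 1},
    {"offset": [0,0,0],"rot": [0,0,0],"jaw": 1},
  ],
)

```text
t: 8.57
position: [0.472, -0.124, 0.1652]
tcp_rot: [-0.511, 1.57, 3.05]
wrist_force: [-0.2, 0.4, -3.1]
finger_gap: 0.0111
```

```bash
python3 st.py
python3 - <<'E'
from h import *
c,im,o=shot("wrist","w7");print(o['position'],yaw(o))
a=cv2.resize(im[40:190,240:400,::-1],None,fx=4,fy=4,interpolation=cv2.INTER_CUBIC);cv2.imwrite("pics/w7z.png",a)
E
```

```text
8.5667 [ 0.472  -0.124   0.1652] -65.96 [-7.e-04  1.e-04 -1.e+00] [-0.2  0.4 -3.1] [-0.02  0.01  0.01] 0.0111
[ 0.47204335 -0.12396941  0.16516646] -65.96412686527044
```

View pics/w7z.png

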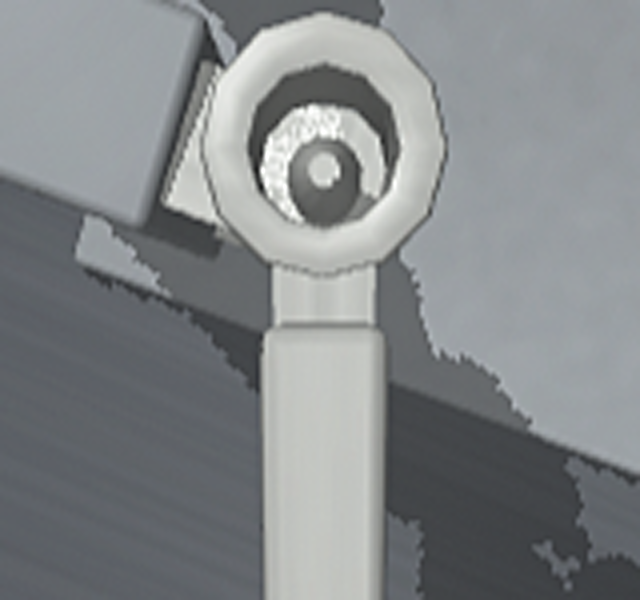

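Run:
```python
from h import *
c,im,o=load("w7")
t=onz(c,320.5,82.5,.144);k=onz(c,321.2,75.5,o['position'][2]+.0156)
print(t,k,(t-k)*1000,get_obs()['position'])
```

```text
[ 0.55189219 -0.08849529  0.144     ] [ 0.55074422 -0.08928292  0.18076646] [  1.1479697    0.78763136 -36.76645844] [ 0.47206401 -0.12402316  0.16512664]
```

>>> arm_command(
  steps=[
    {"offset": [0.05,0.03,-0.15],"rot": [0,0,0],"jaw": 1},
    {"offset": [0,0,-0.2],"rot": [0,0,0],"jaw": 1},
    {"offset": [0,0,-0.2],"rot": [0,0,0],"jaw": 1},
    {"offset": [0,0,0],"rot": [0,0,0],"jaw": 1},
  ],
)

```text
t: 8.95
position: [0.4727, -0.1236, 0.15]
tcp_rot: [-0.414, 1.57, -3.138]
wrist_force: [0.2, 0.4, -3.2]
finger_gap: 0.0113
```

```bash
python3 st.py
```

```text
8.95 [ 0.4727 -0.1236  0.15  ] -66.02 [-8.e-04 -0.e+00 -1.e+00] [ 0.2  0.4 -3.2] [ 0.02  0.04 -0.  ] 0.0113
```

>>> arm_command(
  steps=[
    {"offset": [0.02,0.02,-0.15],"rot": [0,0,0],"jaw": 1},
    {"offset": [0,0,-0.15],"rot": [0,0,0],"jaw": 1},
    {"offset": [0,0,-0.15],"rot": [0,0,0],"jaw": 1},
    {"offset": [0,0,0],"rot": [0,0,0],"jaw": 1},
  ],
)

```text
t: 9.28
position: [0.4728, -0.1229, 0.137]
tcp_rot: [-0.561, 1.569, 2.999]
wrist_force: [-0.2, -0.7, -3.2]
finger_gap: 0.0113
```

```bash
python3 st.py
```

```text
9.2833 [ 0.4728 -0.1229  0.137 ] -66.02 [-1.8e-03  3.0e-04 -1.0e+00] [-0.2 -0.7 -3.2] [0.02 0.01 0.02] 0.0113
```

>>> arm_command(
  steps=[
    {"offset": [0.01,0,-0.15],"rot": [0,0,0],"jaw": 1},
    {"offset": [0,0,-0.15],"rot": [0,0,0],"jaw": 1},
    {"offset": [0,0,-0.1],"rot": [0,0,0],"jaw": 1},
    {"offset": [0,0,0],"rot": [0,0,0],"jaw": 1},
  ],
)

```text
t: 9.62
position: [0.473, -0.1229, 0.1258]
tcp_rot: [-0.568, 1.569, 2.992]
wrist_force: [-0.8, 0.8, -4.3]
finger_gap: 0.0112
```

```bash
python3 st.py
```

```text
9.6167 [ 0.473  -0.1229  0.1258] -66.02 [-1.9e-03  3.0e-04 -1.0e+00] [-0.8  0.8 -4.3] [0.04 0.02 0.05] 0.0112
```

>>> arm_command(
  steps=[
    {"offset": [0,0,-0.05],"rot": [0,0,0],"jaw": 1},
    {"offset": [0,0,-0.05],"rot": [0,0,0],"jaw": 1},
    {"offset": [0,0,0],"rot": [0,0,0],"jaw": 1},
  ],
)

```text
t: 9.87
position: [0.4733, -0.1232, 0.1242]
tcp_rot: [0.023, 1.57, -2.7]
wrist_force: [-0.3, 1.3, -0.8]
finger_gap: 0.0113
```

```bash
python3 st.py;python3 - <<'E'
from h import *
c,im,o=shot("wrist","w8")
a=cv2.resize(im[40:190,240:400,::-1],None,fx=4,fy=4,interpolation=cv2.INTER_CUBIC);cv2.imwrite("pics/w8z.png",a)
c,im,o=shot("scene","sc8")
a=im[185:265,220:340,::-1];cv2.imwrite("pics/sc8z.png",cv2.resize(a,None,fx=6,fy=6,interpolation=cv2.INTER_CUBIC))
E
```

```text
9.8667 [ 0.4733 -0.1232  0.1242] -66.02 [-6.e-04 -3.e-04 -1.e+00] [-0.3  1.3 -0.8] [ 0.46 -0.15  0.06] 0.0113
```

View pics/w8z.png

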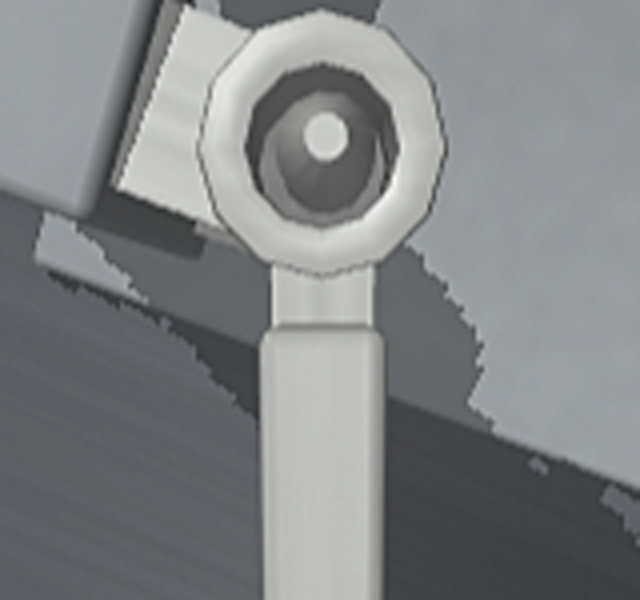

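View pics/sc8z.png

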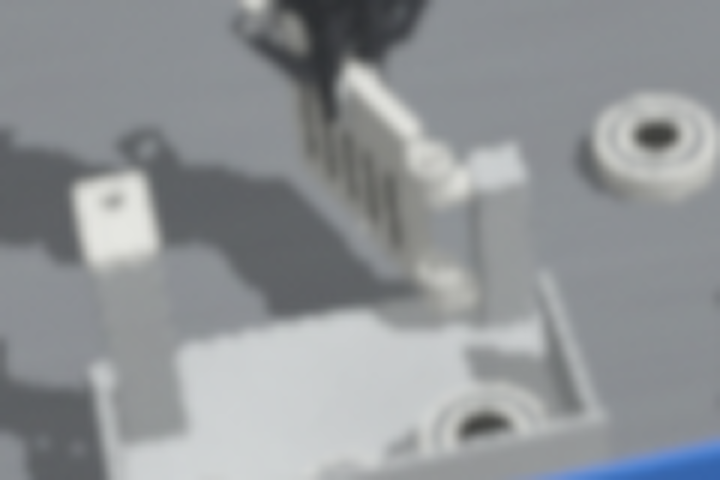

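>>> arm_command(
  steps=[
    {"offset": [0,0,0],"rot": [0,0,0],"jaw": 0.45},
    {"offset": [0,0,0],"rot": [0,0,0],"jaw": 0.45},
    {"offset": [0,0,0],"rot": [0,0,0],"jaw": 0.45},
    {"offset": [0,0,0],"rot": [0,0,0],"jaw": 0.45},
  ],
)

```text
t: 10.3
position: [0.4741, -0.1234, 0.1247]
tcp_rot: [1.846, 1.569, -0.877]
wrist_force: [0.1, -0.3, -0.0]
finger_gap: 0.0235
```

```bash
python3 st.py;python3 - <<'E'
from h import *
c,im,o=shot("wrist","w9")
o=get_obs();print(o['position'],o['finger_gap'])
E
```

```text
10.3 [ 0.4741 -0.1234  0.1247] -66.03 [ 9.0e-04 -1.1e-03 -1.0e+00] [ 0.1 -0.3 -0. ] [-0.02  0.05  0.04] 0.0235
[ 0.47405083 -0.1234323   0.12470301] 0.023788692132163346
```

View pics/w9.png

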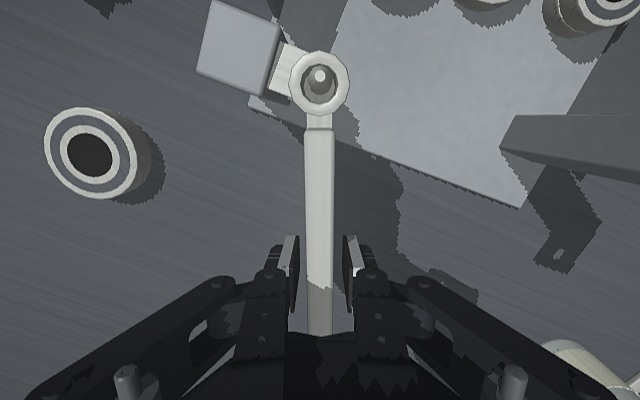

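>>> arm_command(
  steps=[
    {"offset": [0.1,-0.19,0],"rot": [0,0,0.5],"jaw": 0.45},
    {"offset": [0.1,-0.19,0],"rot": [0,0,0.51],"jaw": 0.45},
    {"offset": [0.12,-0.17,0],"rot": [0,0,0.51],"jaw": 0.45},
    {"offset": [0.12,-0.17,0],"rot": [0,0,0.51],"jaw": 0.45},
    {"offset": [0.14,-0.16,0],"rot": [0,0,0.51],"jaw": 0.45},
    {"offset": [0.14,-0.16,0],"rot": [0,0,0.51],"jaw": 0.45},
    {"offset": [0.16,-0.14,0],"rot": [0,0,0.51],"jaw": 0.45},
    {"offset": [0.16,-0.14,0],"rot": [0,0,0.51],"jaw": 0.45},
  ],
)

```text
t: 11.02
position: [0.5005, -0.1572, 0.1247]
tcp_rot: [1.895, 1.57, -0.319]
wrist_force: [-0.6, 0.3, 1.2]
finger_gap: 0.0236
```

```bash
cat > sw.py <<'E'
from h import *
o=get_obs();p=o['position'];th=np.radians(yaw(o)-90);H=np.array([.552,-.089])
t=H+.086*np.array([np.cos(th),np.sin(th)])
print(o['t'],p.round(4),yaw(o).round(2),R(o)[:,0].round(4),o['wrist_force'].round(1),"err to arc mm",((t-p[:2])*1000).round(1))
E
python3 sw.py
```

```text
11.0167 [ 0.5005 -0.1572  0.1247] -36.84 [ 7.e-04 -2.e-04 -1.e+00] [-0.6  0.3  1.2] err to arc mm [-0.1 -0.7]
```

>>> arm_command(
  steps=[
    {"offset": [0.17,-0.13,0],"rot": [0,0,0.51],"jaw": 0.45},
    {"offset": [0.17,-0.12,0],"rot": [0,0,0.51],"jaw": 0.45},
    {"offset": [0.19,-0.1,0],"rot": [0,0,0.51],"jaw": 0.45},
    {"offset": [0.19,-0.1,0],"rot": [0,0,0.51],"jaw": 0.45},
    {"offset": [0.2,-0.07,0],"rot": [0,0,0.51],"jaw": 0.45},
    {"offset": [0.2,-0.07,0],"rot": [0,0,0.51],"jaw": 0.45},
    {"offset": [0,0,0],"rot": [0,0,0],"jaw": 0.45},
  ],
)

```text
t: 11.6
position: [0.5301, -0.1732, 0.1241]
tcp_rot: [-2.874, 1.571, 1.584]
wrist_force: [-0.8, 0.6, 0.0]
finger_gap: 0.0236
```

```bash
python3 sw.py
python3 - <<'E'
from h import *
shot("wrist","w10")
E
```

```text
11.6 [ 0.5301 -0.1732  0.1241] -14.56 [-0.e+00  3.e-04 -1.e+00] [-0.8  0.6  0. ] err to arc mm [0.2 1. ]
```

View pics/w10.png

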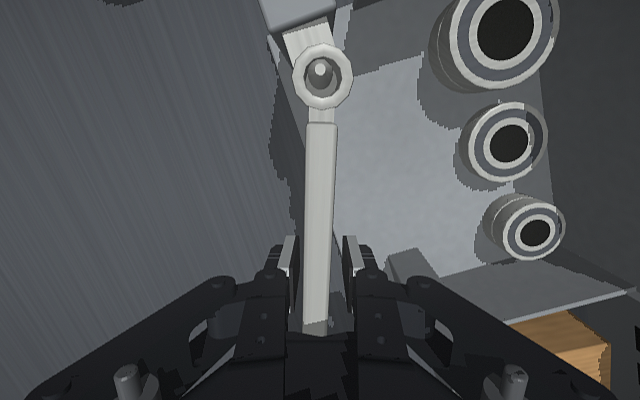

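>>> arm_command(
  steps=[
    {"offset": [0.19,-0.01,0],"rot": [0,0,0.46],"jaw": 0.45},
    {"offset": [0.19,-0.02,0],"rot": [0,0,0.46],"jaw": 0.45},
    {"offset": [0.19,-0.02,0],"rot": [0,0,0.46],"jaw": 0.45},
    {"offset": [0.19,-0.01,0],"rot": [0,0,0.46],"jaw": 0.45},
    {"offset": [0.19,0,0],"rot": [0,0,0.45],"jaw": 0.45},
    {"offset": [0.19,0,0],"rot": [0,0,0.45],"jaw": 0.45},
    {"offset": [0,0,0],"rot": [0,0,0],"jaw": 0.45},
  ],
)

```text
t: 12.23
position: [0.5565, -0.1739, 0.1237]
tcp_rot: [-1.592, 1.568, -3.096]
wrist_force: [-0.1, -0.3, -0.5]
finger_gap: 0.0234
```

```bash
python3 sw.py
```

```text
12.2333 [ 0.5565 -0.1739  0.1237] 3.86 [-3.e-03 -1.e-04 -1.e+00] [-0.1 -0.3 -0.5] err to arc mm [ 1.3 -0.9]
```

>>> arm_command(
  steps=[
    {"offset": [0.08,0,0],"rot": [0,0.02,0],"jaw": 0.45},
    {"offset": [0.08,0,0],"rot": [0,0,0],"jaw": 0.45},
    {"offset": [0.08,0,0],"rot": [0,0,0],"jaw": 0.45},
    {"offset": [0,0,0],"rot": [0,0,0],"jaw": 0.45},
  ],
)

```text
t: 12.57
position: [0.5617, -0.1737, 0.1237]
tcp_rot: [-1.619, 1.564, -3.133]
wrist_force: [0.3, -0.3, -0.4]
finger_gap: 0.0235
```

```bash
python3 sw.py
```

```text
12.5667 [ 0.5617 -0.1737  0.1237] 3.29 [-6.6e-03 -1.0e-04 -1.0e+00] [ 0.3 -0.3 -0.4] err to arc mm [-4.8 -1.1]
```

>>> arm_command(
  steps=[
    {"offset": [0.07,0,0],"rot": [0,-0.05,0.1],"jaw": 0.45},
    {"offset": [0.07,0,0],"rot": [0,0,0],"jaw": 0.45},
    {"offset": [0,0,0],"rot": [0,0,0],"jaw": 0.45},
  ],
)

```text
t: 12.82
position: [0.5645, -0.1735, 0.1233]
tcp_rot: [-1.802, 1.569, 2.979]
wrist_force: [0.3, -0.1, 0.1]
finger_gap: 0.0233
```

```bash
python3 sw.py
python3 - <<'E'
from h import *
shot("wrist","w11")
c,im,o=shot("scene","sc11")
a=im[185:265,220:340,::-1];cv2.imwrite("pics/sc11z.png",cv2.resize(a,None,fx=6,fy=6,interpolation=cv2.INTER_CUBIC))
E
```

```text
12.8167 [ 0.5645 -0.1735  0.1233] 3.93 [-1.8e-03  3.0e-04 -1.0e+00] [ 0.3 -0.1  0.1] err to arc mm [-6.6 -1.3]
```

View pics/w11.png

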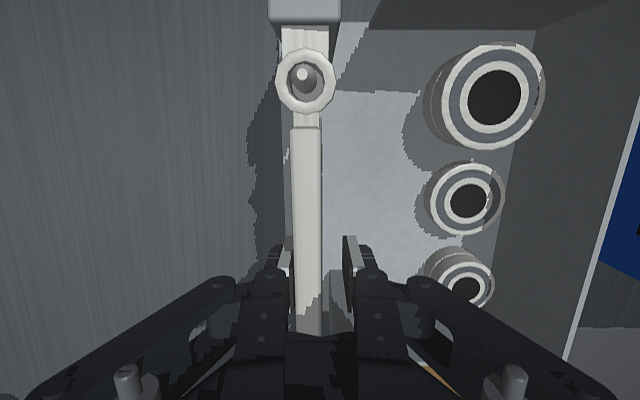

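View pics/sc11z.png

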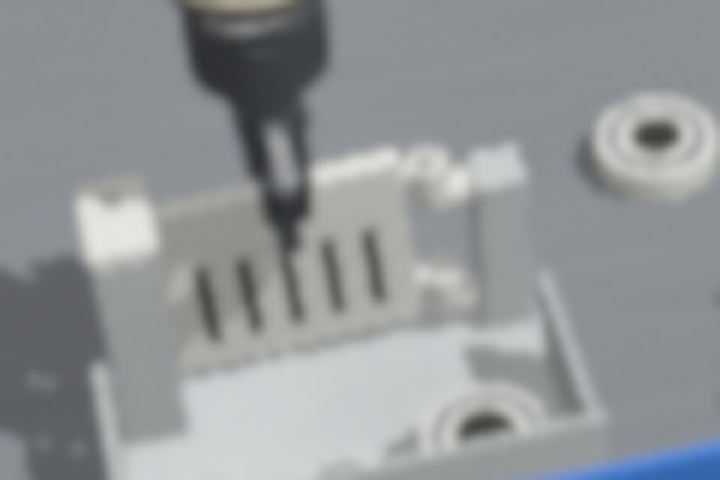

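>>> arm_command(
  steps=[
    {"offset": [0.06,0,0],"rot": [0,-0.02,0],"jaw": 0.45},
    {"offset": [0.06,0,0],"rot": [0,0,0],"jaw": 0.45},
    {"offset": [0,0,0],"rot": [0,0,0],"jaw": 0.45},
  ],
)

```text
t: 13.17
position: [0.5643, -0.1736, 0.1233]
tcp_rot: [-1.665, 1.566, 3.115]
wrist_force: [0.1, -0.9, 0.1]
finger_gap: 0.0235
```

```bash
python3 sw.py
```

```text
13.1667 [ 0.5643 -0.1736  0.1233] 3.87 [-4.9e-03  1.0e-04 -1.0e+00] [ 0.1 -0.9  0.1] err to arc mm [-6.5 -1.2]
```

>>> arm_command(
  steps=[
    {"offset": [0.1,0,0],"rot": [0,-0.04,0],"jaw": 0.45},
    {"offset": [0.1,0,0],"rot": [0,0,0],"jaw": 0.45},
  ],
)

```text
t: 13.33
position: [0.5648, -0.1736, 0.1231]
tcp_rot: [-1.615, 1.563, -3.119]
wrist_force: [-28.6, 0.6, 17.9]
finger_gap: 0.0231
```

```bash
python3 sw.py
```

```text
13.3333 [ 0.5648 -0.1736  0.1231] 3.81 [-8.1e-03 -2.0e-04 -1.0e+00] [-28.6   0.6  17.9] err to arc mm [-7.1 -1.2]
```

>>> arm_command(
  steps=[
    {"offset": [-0.15,0,0],"rot": [0,-0.06,0],"jaw": 0.35},
    {"offset": [-0.08,0,0],"rot": [0,0,0],"jaw": 0.35},
    {"offset": [0,0,0],"rot": [0,0,0],"jaw": 0.35},
  ],
)

```text
t: 13.58
position: [0.5589, -0.1737, 0.1232]
tcp_rot: [-0.639, 1.57, -2.143]
wrist_force: [-1.1, 0.3, 0.7]
finger_gap: 0.0272
```

```bash
python3 sw.py
```

```text
13.5833 [ 0.5589 -0.1737  0.1232] 3.78 [-2.e-04 -3.e-04 -1.e+00] [-1.1  0.3  0.7] err to arc mm [-1.3 -1.1]
```

>>> arm_command(
  steps=[
    {"offset": [-0.03,0,0.4],"rot": [0,0,0],"jaw": 0.35},
    {"offset": [0,0,0.6],"rot": [0,0,0],"jaw": 0.35},
    {"offset": [0,0,0.8],"rot": [0,0,0],"jaw": 0.2},
    {"offset": [0,0,1],"rot": [0,0,0],"jaw": 0},
    {"offset": [0,0,1],"rot": [0,0,0],"jaw": -0.2},
    {"offset": [0,0,1],"rot": [0,0,0],"jaw": -0.2},
    {"offset": [0,0,0.8],"rot": [0,0,0],"jaw": -0.2},
    {"offset": [0,0.4,0.6],"rot": [0,0,0.5],"jaw": -0.2},
    {"offset": [0.1,0.8,0],"rot": [0,0,0.8],"jaw": -0.2},
    {"offset": [0.1,1,0],"rot": [0,0,0.8],"jaw": -0.2},
  ],
)

```text
t: 14.42
position: [0.5637, -0.1201, 0.2933]
tcp_rot: [1.075, 1.563, -0.177]
wrist_force: [0.1, -0.9, -0.5]
finger_gap: 0.0513
```

```bash
python3 st.py
python3 - <<'E'
from h import *
c,im,o=shot("scene","sc12")
a=im[170:270,220:340,::-1];cv2.imwrite("pics/sc12z.png",cv2.resize(a,None,fx=6,fy=6,interpolation=cv2.INTER_CUBIC))
E
```

```text
14.4167 [ 0.5637 -0.1201  0.2933] 18.27 [ 0.0081 -0.0015 -1.    ] [ 0.1 -0.9 -0.5] [ 0.03  0.02 -0.04] 0.0513
```

View pics/sc12z.png

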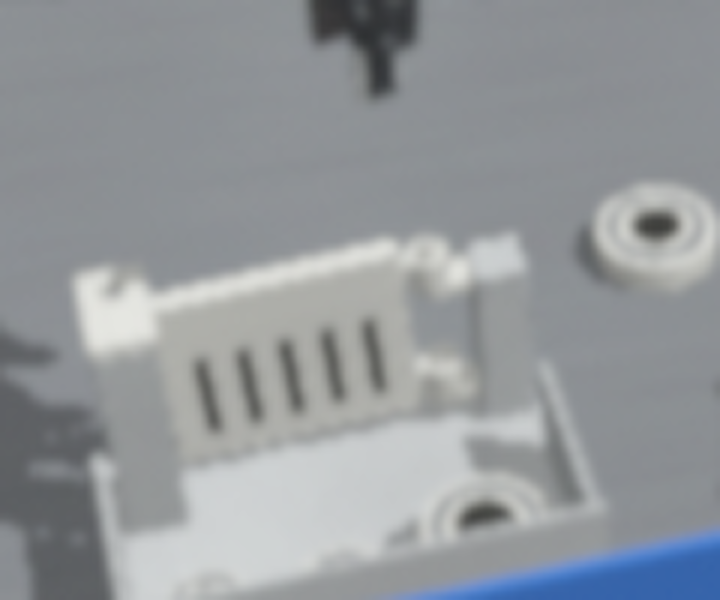

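>>> arm_command(
  steps=[
    {"offset": [0.1,1,0],"rot": [0,0.06,0.8],"jaw": -0.1},
    {"offset": [0.1,1,0],"rot": [0,0,0.8],"jaw": -0.1},
    {"offset": [0.1,1,0],"rot": [0,0,0.8],"jaw": -0.1},
    {"offset": [0.1,1,0],"rot": [0,0,0.8],"jaw": -0.1},
    {"offset": [0.1,1,0],"rot": [0,0,0.8],"jaw": -0.1},
    {"offset": [0.1,1,0],"rot": [0,0,0.8],"jaw": -0.1},
    {"offset": [0.1,1,-0.4],"rot": [0,0,0.8],"jaw": -0.1},
    {"offset": [0.1,1,-0.8],"rot": [0,0,0.8],"jaw": -0.1},
    {"offset": [0.1,1,-0.8],"rot": [0,0,0.4],"jaw": -0.1},
    {"offset": [0.1,0.8,-0.5],"rot": [0,0,0],"jaw": -0.1},
  ],
)

```text
t: 15.3
position: [0.5927, 0.1399, 0.242]
tcp_rot: [0.814, 1.551, 0.427]
wrist_force: [-1.1, -0.2, 0.5]
finger_gap: 0.047
```

>>> arm_command(
  steps=[
    {"offset": [0,0.5,0],"rot": [0,0,0],"jaw": -0.1},
    {"offset": [0,0,0],"rot": [0,0,0],"jaw": -0.1},
    {"offset": [0,0,0],"rot": [0,0,0],"jaw": -0.1},
  ],
)

```text
t: 15.55
position: [0.5919, 0.1567, 0.2413]
tcp_rot: [0.869, 1.553, 0.484]
wrist_force: [-0.9, -0.3, -0.6]
finger_gap: 0.047
```

```bash
python3 st.py
python3 - <<'E'
from h import *
shot("wrist","w13")
E
```

```text
15.55 [0.5919 0.1567 0.2413] 67.99 [ 0.016   0.0084 -0.9998] [-0.9 -0.3 -0.6] [-0.06  0.03 -0.04] 0.047
```

View pics/w13.png

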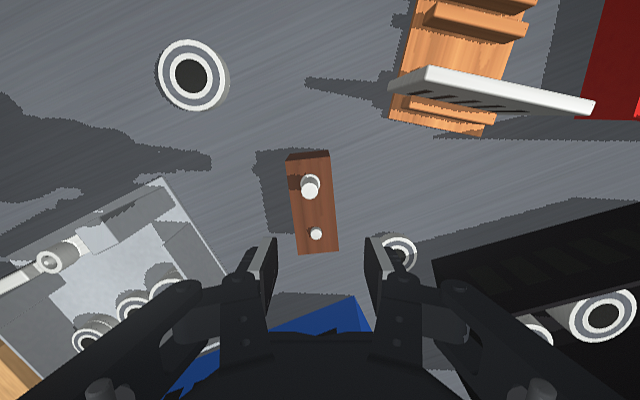

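Run:
```python
from h import *
c,im,o=load("w13")
a=cv2.resize(im[140:260,270:350],None,fx=5,fy=5,interpolation=cv2.INTER_CUBIC);cv2.imwrite("pics/w13z.png",a)
print(onz(c,310,188,.096),onz(c,316,233,.067),onz(c,310.5,183,.066))
```

```text
[0.58889823 0.14871128 0.096     ] [0.64831517 0.13088883 0.067     ] [0.59087764 0.14775903 0.066     ]
```

View pics/w13z.png

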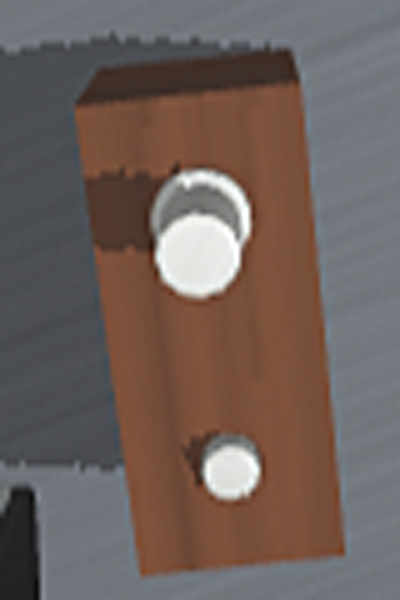

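Run:
```python
from h import *
c,im,o=load("w13")
k=onz(c,309.6,190.8,.096);d=onz(c,316.2,234.4,.067);print(k,d,onz(c,310,183.4,.066),np.linalg.norm((d-k)[:2]))
c,im,o=load("w1");print(onz(c,459,214,.096))
```

```text
[0.59143366 0.14722305 0.096     ] [0.65004281 0.13043553 0.067     ] [0.59108962 0.14707266 0.066     ] 0.06096600417799847
[0.58769741 0.15504923 0.096     ]
```

>>> arm_command(
  steps=[
    {"offset": [0,-0.38,-0.4],"rot": [-0.07,0.13,0],"jaw": -0.1},
    {"offset": [0,0,-0.8],"rot": [0,0,0],"jaw": -0.1},
    {"offset": [0,0,-0.8],"rot": [0,0,0],"jaw": -0.1},
    {"offset": [0,0,-0.8],"rot": [0,0,0],"jaw": -0.1},
    {"offset": [0,0,0],"rot": [0,0,0],"jaw": -0.1},
    {"offset": [0,0,0],"rot": [0,0,0],"jaw": -0.1},
  ],
)

```text
t: 16.1
position: [0.5942, 0.1377, 0.1727]
tcp_rot: [-0.083, 1.567, -0.476]
wrist_force: [-0.4, -0.8, 1.1]
finger_gap: 0.0466
```

```bash
python3 st.py
python3 - <<'E'
from h import *
c,im,o=shot("wrist","w14")
a=cv2.resize(im[140:340,220:420,::-1],None,fx=3,fy=3,interpolation=cv2.INTER_CUBIC);cv2.imwrite("pics/w14z.png",a)
E
```

```text
16.1 [0.5942 0.1377 0.1727] 67.47 [ 0.0038 -0.0019 -1.    ] [-0.4 -0.8  1.1] [0.02 0.04 0.01] 0.0466
```

View pics/w14z.png

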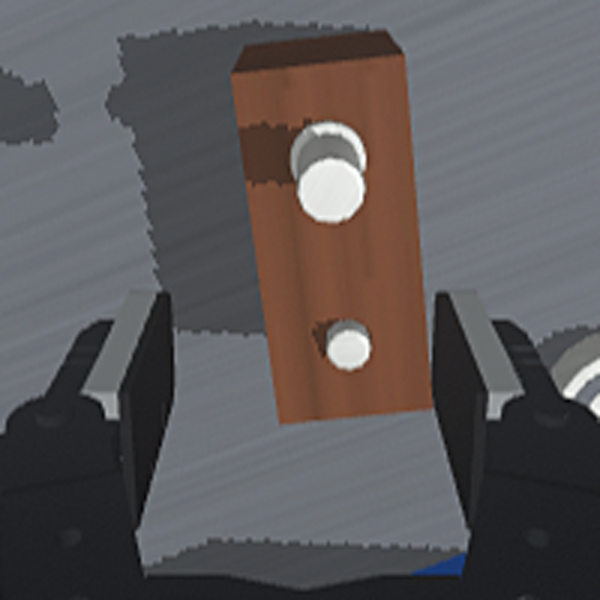

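Run:
```python
from h import *
c,im,o=load("w14")
k=onz(c,330.3,203.3,.096);d=onz(c,220+348/3,140+347/3,.067);print(k,d,onz(c,329.3,193.3,.066),np.linalg.norm((d-k)[:2]),o['position'])
```

```text
[0.59128262 0.14707341 0.096     ] [0.64913068 0.13049246 0.067     ] [0.59161156 0.14703391 0.066     ] 0.060177455458099306 [0.59424542 0.13768223 0.17273175]
```

>>> arm_command(
  steps=[
    {"offset": [-0.11,0.38,-0.2],"rot": [0.02,0.03,0],"jaw": -0.1},
    {"offset": [0,0,-0.6],"rot": [0,0,0],"jaw": -0.1},
    {"offset": [0,0,-0.6],"rot": [0,0,0],"jaw": -0.1},
    {"offset": [0,0,0],"rot": [0,0,0],"jaw": -0.1},
  ],
)

```text
t: 16.48
position: [0.5936, 0.148, 0.1411]
tcp_rot: [0.819, 1.565, 0.424]
wrist_force: [-0.1, -0.7, 0.1]
finger_gap: 0.0469
```

```bash
python3 st.py
```

```text
16.4833 [0.5936 0.148  0.1411] 67.33 [ 0.0054  0.0024 -1.    ] [-0.1 -0.7  0.1] [-0.03  0.04 -0.04] 0.0469
```

>>> arm_command(
  steps=[
    {"offset": [-0.1,-0.04,-0.4],"rot": [-0.02,0.05,0],"jaw": -0.1},
    {"offset": [-0.03,0,-0.6],"rot": [0,0,0],"jaw": -0.1},
    {"offset": [-0.03,0,-0.6],"rot": [0,0,0],"jaw": -0.1},
    {"offset": [0,0,-0.3],"rot": [0,0,0],"jaw": -0.1},
    {"offset": [0,0,0],"rot": [0,0,0],"jaw": -0.1},
  ],
)

```text
t: 16.9
position: [0.5908, 0.1487, 0.0955]
tcp_rot: [0.769, 1.567, 0.374]
wrist_force: [-0.2, -0.4, 0.1]
finger_gap: 0.0468
```

```bash
python3 st.py
```

```text
16.9 [0.5908 0.1487 0.0955] 67.37 [ 0.0032  0.0012 -1.    ] [-0.2 -0.4  0.1] [ 0.03 -0.01  0.01] 0.0468
```

>>> arm_command(
  steps=[
    {"offset": [0.02,-0.07,-0.35],"rot": [-0.01,0.03,0],"jaw": -0.1},
    {"offset": [0,0,-0.3],"rot": [0,0,0],"jaw": -0.1},
    {"offset": [0,0,0],"rot": [0,0,0],"jaw": -0.1},
  ],
)

```text
t: 17.15
position: [0.5922, 0.1471, 0.0797]
tcp_rot: [0.739, 1.57, 0.345]
wrist_force: [0.0, -0.1, 0.1]
finger_gap: 0.0469
```

```bash
python3 st.py
python3 - <<'E'
from h import *
c,im,o=shot("wrist","w15")
a=cv2.resize(im[140:340,220:420,::-1],None,fx=3,fy=3,interpolation=cv2.INTER_CUBIC);cv2.imwrite("pics/w15z.png",a)
E
```

```text
17.15 [0.5922 0.1471 0.0797] 67.37 [ 1.e-03  4.e-04 -1.e+00] [ 0.  -0.1  0.1] [ 0.   -0.02 -0.  ] 0.0469
```

View pics/w15z.png

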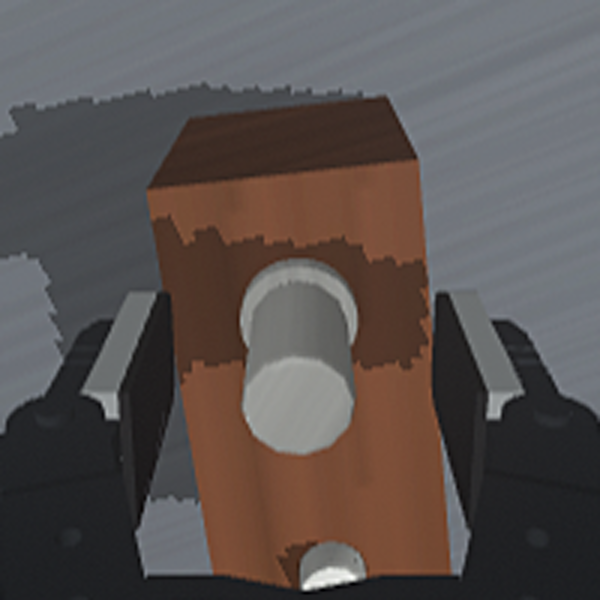

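Knob between the pads. Close.

>>> arm_command(
  steps=[
    {"offset": [0,0,0],"rot": [0,0,0],"jaw": 1},
    {"offset": [0,0,0],"rot": [0,0,0],"jaw": 1},
    {"offset": [0,0,0],"rot": [0,0,0],"jaw": 1},
    {"offset": [0,0,0],"rot": [0,0,0],"jaw": 1},
    {"offset": [0,0,0],"rot": [0,0,0],"jaw": 1},
    {"offset": [0,0,0],"rot": [0,0,0],"jaw": 1},
  ],
)

```text
t: 17.7
position: [0.5934, 0.1473, 0.0821]
tcp_rot: [0.654, 1.567, 0.259]
wrist_force: [-0.2, 0.4, -1.1]
finger_gap: 0.016
```

```bash
python3 st.py
```

```text
17.7 [0.5934 0.1473 0.0821] 67.36 [ 0.0037  0.001  -1.    ] [-0.2  0.4 -1.1] [ 0.03  0.05 -0.01] 0.016
```

>>> arm_command(
  steps=[
    {"offset": [0,0,0.3],"rot": [-0.01,0.03,0],"jaw": 1},
    {"offset": [0,0,0.5],"rot": [0,0,0],"jaw": 1},
    {"offset": [0,0,0.7],"rot": [0,0,0],"jaw": 1},
    {"offset": [0,0,1],"rot": [0,0,0],"jaw": 1},
    {"offset": [0,0,1],"rot": [0,0,0],"jaw": 1},
    {"offset": [0,0,1],"rot": [0,0,0],"jaw": 1},
    {"offset": [0,0,1],"rot": [0,0,0],"jaw": 1},
    {"offset": [0,0,1],"rot": [0,0,0],"jaw": 1},
    {"offset": [0,-0.4,1],"rot": [0,0,0],"jaw": 1},
    {"offset": [0,-0.8,0.6],"rot": [0,0,0],"jaw": 1},
  ],
)

```text
t: 18.53
position: [0.5882, 0.1183, 0.2947]
tcp_rot: [-2.545, 1.563, -2.937]
wrist_force: [1.0, -0.1, -0.9]
finger_gap: 0.0159
```

```bash
python3 st.py
python3 - <<'E'
from h import *
c,im,o=shot("wrist","w16")
E
```

```text
18.5333 [0.5882 0.1183 0.2947] 67.55 [-0.0078 -0.0016 -1.    ] [ 1.  -0.1 -0.9] [ 0.   -0.03  0.04] 0.0159
```

View pics/w16.png

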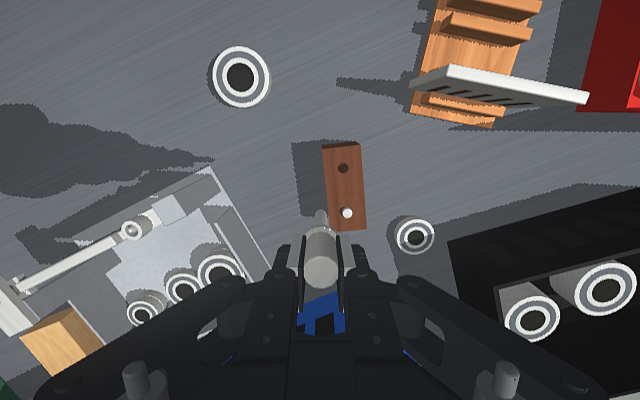

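>>> arm_command(
  steps=[
    {"offset": [-0.06,-1,0],"rot": [0,-0.06,0],"jaw": 1},
    {"offset": [-0.06,-1,0],"rot": [0,0,0],"jaw": 1},
    {"offset": [-0.06,-1,0],"rot": [0,0,0],"jaw": 1},
    {"offset": [-0.06,-1,0],"rot": [0,0,0],"jaw": 1},
    {"offset": [-0.06,-1,0],"rot": [0,0,0],"jaw": 1},
    {"offset": [-0.06,-1,0],"rot": [0,0,0],"jaw": 1},
    {"offset": [-0.06,-1,0],"rot": [0,0,0],"jaw": 1},
    {"offset": [-0.06,-1,0],"rot": [0,0,0],"jaw": 1},
    {"offset": [-0.06,-1,0],"rot": [0,0,0],"jaw": 1},
    {"offset": [-0.06,-1,0],"rot": [0,0,0],"jaw": 1},
  ],
)

```text
t: 19.42
position: [0.5716, -0.1432, 0.3044]
tcp_rot: [0.209, 1.562, -0.181]
wrist_force: [0.4, 0.3, -1.1]
finger_gap: 0.0162
```

```bash
python3 st.py
```

```text
19.4167 [ 0.5716 -0.1432  0.3044] 67.65 [ 0.0087 -0.0016 -1.    ] [ 0.4  0.3 -1.1] [ 0.01 -0.03  0.04] 0.0162
```

>>> arm_command(
  steps=[
    {"offset": [-0.07,-1,0],"rot": [0.01,0.07,0],"jaw": 1},
    {"offset": [-0.07,-1,0],"rot": [0,0,0],"jaw": 1},
    {"offset": [-0.07,-1,0],"rot": [0,0,0],"jaw": 1},
    {"offset": [-0.05,-0.7,0],"rot": [0,0,0],"jaw": 1},
    {"offset": [0,-0.3,0],"rot": [0,0,0],"jaw": 1},
    {"offset": [0,0,0],"rot": [0,0,0],"jaw": 1},
    {"offset": [0,0,0],"rot": [0,0,0],"jaw": 1},
  ],
)

```text
t: 20.0
position: [0.5622, -0.2522, 0.3064]
tcp_rot: [-1.813, 1.57, -2.209]
wrist_force: [0.1, 0.7, -0.6]
finger_gap: 0.0161
```

```bash
python3 st.py
python3 - <<'E'
from h import *
c,im,o=shot("wrist","w17")
a=cv2.resize(im[140:340,220:420,::-1],None,fx=3,fy=3,interpolation=cv2.INTER_CUBIC);cv2.imwrite("pics/w17z.png",a)
E
```

```text
20.0 [ 0.5622 -0.2522  0.3064] 67.32 [-6.e-04 -8.e-04 -1.e+00] [ 0.1  0.7 -0.6] [0.03 0.01 0.01] 0.0161
```

View pics/w17z.png

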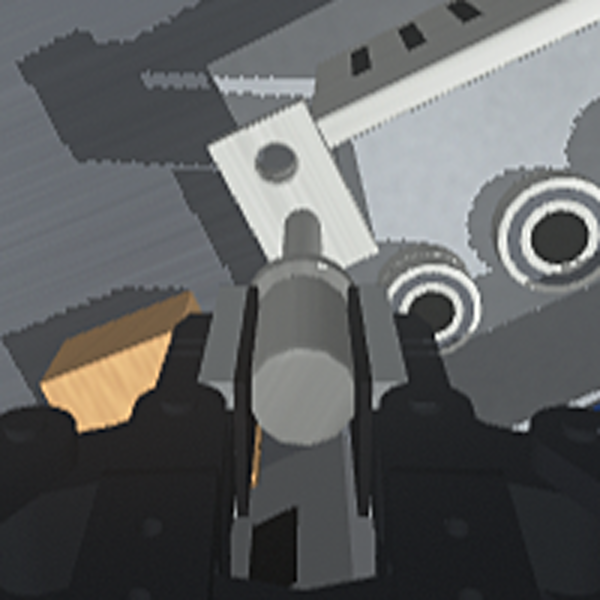

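Run:
```python
from h import *
c,im,o=load("w17")
h=onz(c,312,194.3,.158);print("hole",h)
p=o['position'];X=R(o)[:,0]
for d in (.0751,.0701):
    t=onz(c,220+302/3,140+220/3,p[2]-d);print("tip",t,(t-p)*1000)
print(proj(c,p+X*.0751),proj(c,p+X*.0201), proj(c,p-X*.0139))
a=cv2.resize(im[170:270,270:370],None,fx=6,fy=6,interpolation=cv2.INTER_CUBIC);cv2.imwrite("pics/w17zz.png",a)
```

```text
hole [ 0.56419377 -0.26255865  0.158     ]
tip [ 0.56305773 -0.25240325  0.23125943] [  0.8931991   -0.23902067 -75.1       ]
tip [ 0.56145419 -0.2517289   0.23625943] [ -0.71034374   0.43532919 -70.1       ]
(np.float64(320.41027064410224), np.float64(212.18120928161864)) (np.float64(320.3004338121236), np.float64(242.93566419598218)) (np.float64(320.1888737266871), np.float64(274.1726323057889))
```

View pics/w17zz.png

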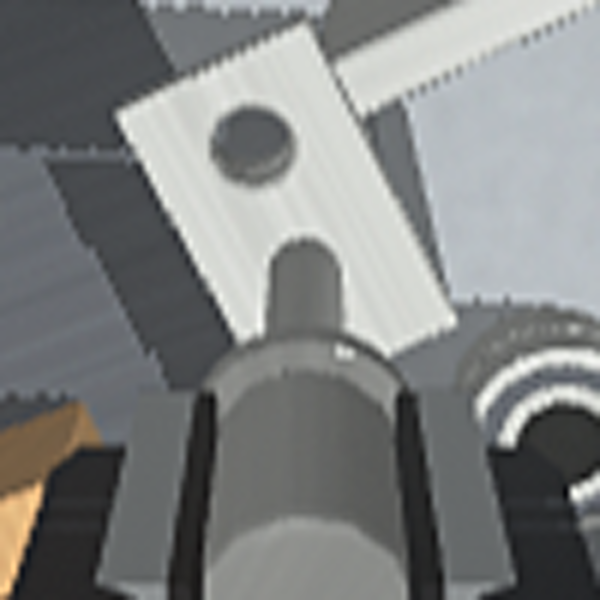

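>>> arm_command(
  steps=[
    {"offset": [0.08,-0.42,-0.5],"rot": [0,0,0],"jaw": 1},
    {"offset": [0,0,-0.8],"rot": [0,0,0],"jaw": 1},
    {"offset": [0,0,-0.8],"rot": [0,0,0],"jaw": 1},
    {"offset": [0,0,-0.4],"rot": [0,0,0],"jaw": 1},
    {"offset": [0,0,0],"rot": [0,0,0],"jaw": 1},
  ],
)

```text
t: 20.47
position: [0.5659, -0.2563, 0.2435]
tcp_rot: [0.003, 1.568, -0.386]
wrist_force: [-0.3, 0.2, -0.2]
finger_gap: 0.0161
```

```bash
python3 st.py
```

```text
20.4667 [ 0.5659 -0.2563  0.2435] 67.7 [ 0.0028 -0.0011 -1.    ] [-0.3  0.2 -0.2] [-0.01 -0.   -0.04] 0.0161
```

>>> arm_command(
  steps=[
    {"offset": [-0.08,-0.25,0],"rot": [0.01,0.02,0],"jaw": 1},
    {"offset": [0,0,0],"rot": [0,0,0],"jaw": 1},
    {"offset": [0,0,0],"rot": [0,0,0],"jaw": 1},
  ],
)

```text
t: 20.72
position: [0.5643, -0.2607, 0.2453]
tcp_rot: [0.567, 1.57, 0.181]
wrist_force: [0.9, 0.4, 0.9]
finger_gap: 0.0162
```

```bash
python3 st.py
python3 - <<'E'
from h import *
c,im,o=shot("wrist","w18")
a=cv2.resize(im[170:270,270:370,::-1],None,fx=6,fy=6,interpolation=cv2.INTER_CUBIC);cv2.imwrite("pics/w18z.png",a)
p=o['position'];X=R(o)[:,0]
print(p,proj(c,p+X*.0751),proj(c,[.5642,-.2626,.158]))
E
```

```text
20.7167 [ 0.5643 -0.2607  0.2453] 67.88 [ 8.e-04  1.e-04 -1.e+00] [0.9 0.4 0.9] [-0.03 -0.03  0.  ] 0.0162
[ 0.56433551 -0.26065415  0.24529942] (np.float64(320.4111832448341), np.float64(212.2191260240583)) (np.float64(318.090906817769), np.float64(207.9503054290719))
```

View pics/w18z.png

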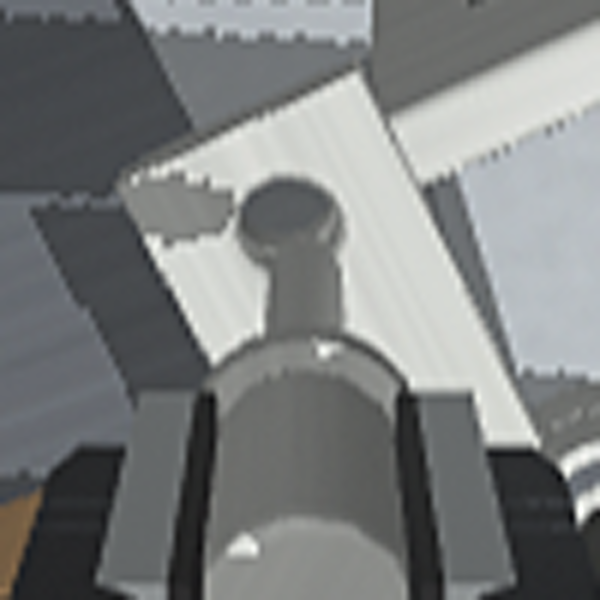

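>>> arm_command(
  steps=[
    {"offset": [0,-0.09,-0.1],"rot": [0,0.01,0],"jaw": 1},
    {"offset": [0,0,-0.15],"rot": [0,0,0],"jaw": 1},
    {"offset": [0,0,0],"rot": [0,0,0],"jaw": 1},
  ],
)

```text
t: 21.02
position: [0.5652, -0.2635, 0.2402]
tcp_rot: [-0.109, 1.568, -0.495]
wrist_force: [0.5, 0.9, -1.4]
finger_gap: 0.0159
```

```bash
python3 st.py
python3 - <<'E'
from h import *
c,im,o=shot("wrist","w19")
a=cv2.resize(im[170:270,270:370,::-1],None,fx=6,fy=6,interpolation=cv2.INTER_CUBIC);cv2.imwrite("pics/w19z.png",a)
p=o['position'];X=R(o)[:,0]
print(p,proj(c,p+X*.0751),proj(c,[.5642,-.2626,.158]))
E
```

```text
21.0167 [ 0.5652 -0.2635  0.2402] 67.87 [ 0.0021 -0.0012 -1.    ] [ 0.5  0.9 -1.4] [-0.02  0.01  0.03] 0.0159
[ 0.56518201 -0.26348621  0.24024072] (np.float64(320.4248400318063), np.float64(212.20710458166369)) (np.float64(321.03593430509), np.float64(207.54036974597966))
```

View pics/w19z.png

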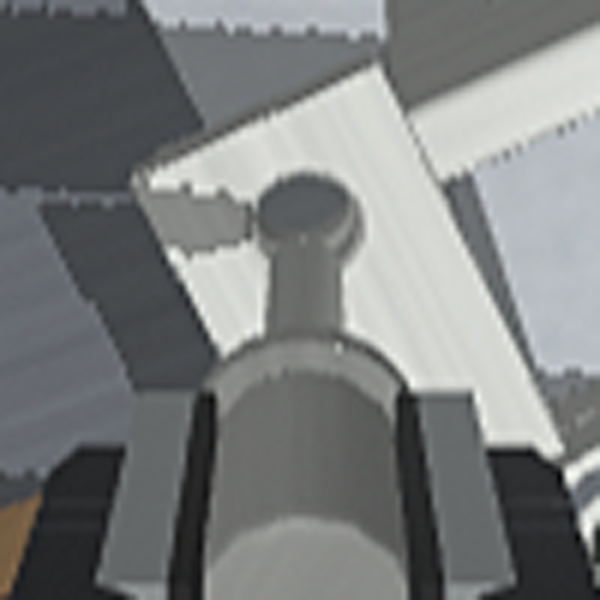

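>>> arm_command(
  steps=[
    {"offset": [-0.05,0.03,-0.15],"rot": [0.01,0.02,0],"jaw": 1},
    {"offset": [0,0,-0.15],"rot": [0,0,0],"jaw": 1},
    {"offset": [0,0,0],"rot": [0,0,0],"jaw": 1},
  ],
)

```text
t: 21.32
position: [0.5638, -0.2628, 0.2324]
tcp_rot: [-2.871, 1.571, 3.026]
wrist_force: [0.3, 0.1, -0.2]
finger_gap: 0.0161
```

```bash
python3 st.py
python3 - <<'E'
from h import *
c,im,o=shot("wrist","w20")
a=cv2.resize(im[170:270,270:370,::-1],None,fx=6,fy=6,interpolation=cv2.INTER_CUBIC);cv2.imwrite("pics/w20z.png",a)
E
```

```text
21.3167 [ 0.5638 -0.2628  0.2324] 67.86 [-2.e-04  0.e+00 -1.e+00] [ 0.3  0.1 -0.2] [-0.02 -0.    0.01] 0.0161
```

View pics/w20z.png

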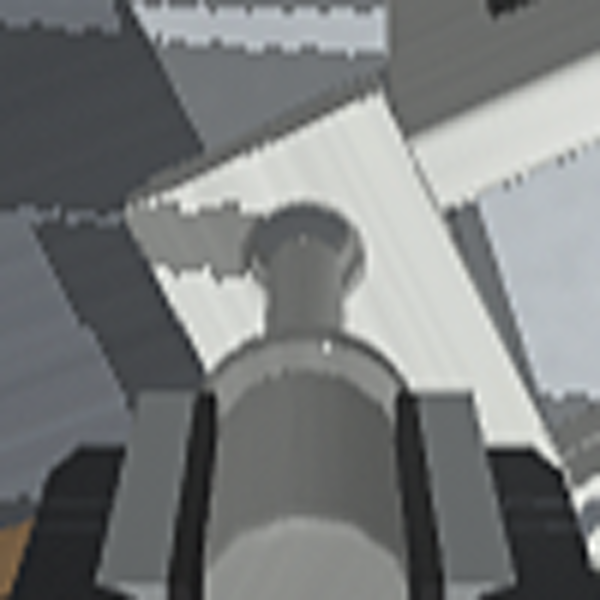

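>>> arm_command(
  steps=[
    {"offset": [0,0,-0.15],"rot": [0,0,0],"jaw": 1},
    {"offset": [0,0,-0.2],"rot": [0,0,0],"jaw": 1},
    {"offset": [0,0,0],"rot": [0,0,0],"jaw": 1},
  ],
)

```text
t: 21.62
position: [0.5639, -0.2628, 0.2232]
tcp_rot: [-0.273, 1.571, -0.66]
wrist_force: [-1.3, -0.5, -0.7]
finger_gap: 0.016
```

```bash
python3 st.py
```

```text
21.6167 [ 0.5639 -0.2628  0.2232] 67.86 [ 2.e-04 -1.e-04 -1.e+00] [-1.3 -0.5 -0.7] [ 0.02 -0.01  0.01] 0.016
```

>>> arm_command(
  steps=[
    {"offset": [0,0,-0.15],"rot": [0,0,0],"jaw": 1},
    {"offset": [0,0,-0.15],"rot": [0,0,0],"jaw": 1},
    {"offset": [0,0,0],"rot": [0,0,0],"jaw": 1},
  ],
)

```text
t: 21.87
position: [0.5638, -0.2627, 0.2146]
tcp_rot: [-2.809, 1.571, 3.088]
wrist_force: [-0.5, 0.6, -1.8]
finger_gap: 0.0161
```

```bash
python3 st.py
```

```text
21.8667 [ 0.5638 -0.2627  0.2146] 67.86 [-2.e-04  0.e+00 -1.e+00] [-0.5  0.6 -1.8] [ 0.03  0.03 -0.03] 0.0161
```

Tip is inside the tongue hole with no contact force. Continue.

>>> arm_command(
  steps=[
    {"offset": [0,0,-0.2],"rot": [0,0,0],"jaw": 1},
    {"offset": [0,0,-0.2],"rot": [0,0,0],"jaw": 1},
    {"offset": [0,0,-0.2],"rot": [0,0,0],"jaw": 1},
    {"offset": [0,0,0],"rot": [0,0,0],"jaw": 1},
  ],
)

```text
t: 22.2
position: [0.5638, -0.2627, 0.1979]
tcp_rot: [-2.194, 1.571, -2.581]
wrist_force: [0.5, -0.3, -0.7]
finger_gap: 0.016
```

```bash
python3 st.py
```

```text
22.2 [ 0.5638 -0.2627  0.1979] 67.86 [-2.e-04 -1.e-04 -1.e+00] [ 0.5 -0.3 -0.7] [-0.06  0.02  0.02] 0.016
```

>>> arm_command(
  steps=[
    {"offset": [0,0,-0.2],"rot": [0,0,0],"jaw": 1},
    {"offset": [0,0,-0.2],"rot": [0,0,0],"jaw": 1},
    {"offset": [0,0,-0.2],"rot": [0,0,0],"jaw": 1},
    {"offset": [0,0,0],"rot": [0,0,0],"jaw": 1},
  ],
)

```text
t: 22.53
position: [0.5637, -0.2627, 0.1811]
tcp_rot: [-2.666, 1.57, -3.053]
wrist_force: [-0.3, 0.1, -1.1]
finger_gap: 0.0162
```

```bash
python3 st.py
```

```text
22.5333 [ 0.5637 -0.2627  0.1811] 67.86 [-4.e-04 -0.e+00 -1.e+00] [-0.3  0.1 -1.1] [-0.07 -0.05 -0.03] 0.0162
```

>>> arm_command(
  steps=[
    {"offset": [0,0,-0.06],"rot": [0,0,0],"jaw": 1},
    {"offset": [0,0,-0.06],"rot": [0,0,0],"jaw": 1},
    {"offset": [0,0,0],"rot": [0,0,0],"jaw": 1},
  ],
)

```text
t: 22.78
position: [0.5636, -0.2627, 0.1776]
tcp_rot: [-2.806, 1.57, 3.091]
wrist_force: [0.5, -0.1, -0.6]
finger_gap: 0.0159
```

```bash
python3 st.py
```

```text
22.7833 [ 0.5636 -0.2627  0.1776] 67.86 [-6.e-04  0.e+00 -1.e+00] [ 0.5 -0.1 -0.6] [-0.07 -0.06 -0.04] 0.0159
```

>>> arm_command(
  steps=[
    {"offset": [0,0,-0.05],"rot": [0,0,0],"jaw": 1},
    {"offset": [0,0,-0.05],"rot": [0,0,0],"jaw": 1},
  ],
)

```text
t: 22.95
position: [0.5639, -0.2628, 0.177]
tcp_rot: [-0.149, 1.569, -0.536]
wrist_force: [-8.9, 4.0, 22.3]
finger_gap: 0.0161
```

```bash
python3 st.py
python3 - <<'E'
from h import *
c,im,o=shot("wrist","w21")
a=cv2.resize(im[170:270,270:370,::-1],None,fx=6,fy=6,interpolation=cv2.INTER_CUBIC);cv2.imwrite("pics/w21z.png",a)
E
```

```text
22.95 [ 0.5639 -0.2628  0.177 ] 67.86 [ 1.4e-03 -9.0e-04 -1.0e+00] [-8.9  4.  22.3] [0.9  1.98 0.01] 0.0161
```

View pics/w21z.png

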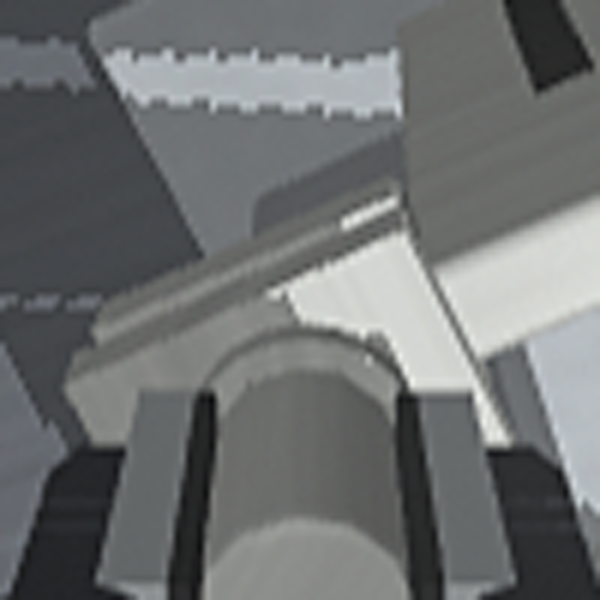

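>>> arm_command(
  steps=[
    {"offset": [0,0,0.02],"rot": [0,0,0],"jaw": 1},
    {"offset": [0,0,0],"rot": [0,0,0],"jaw": 0.2},
    {"offset": [0,0,0],"rot": [0,0,0],"jaw": 0.1},
    {"offset": [0,0,0],"rot": [0,0,0],"jaw": 0.1},
    {"offset": [0,0,0],"rot": [0,0,0],"jaw": 0.1},
  ],
)

```text
t: 23.42
position: [0.5643, -0.2629, 0.1787]
tcp_rot: [-0.07, 1.567, -0.456]
wrist_force: [-0.0, 0.5, -0.3]
finger_gap: 0.0386
```

```bash
python3 st.py
```

```text
23.4167 [ 0.5643 -0.2629  0.1787] 67.86 [ 0.0033 -0.0016 -1.    ] [-0.   0.5 -0.3] [ 0.03  0.03 -0.04] 0.0386
```

>>> arm_command(
  steps=[
    {"offset": [0,0,0.3],"rot": [0,0.02,0],"jaw": 0.1},
    {"offset": [0,0,0.6],"rot": [0,0,0],"jaw": 0.1},
    {"offset": [0,0,0.8],"rot": [0,0,0],"jaw": 0},
    {"offset": [0,0,1],"rot": [0,0,0],"jaw": 0},
    {"offset": [-0.4,0,0.8],"rot": [0,0,0],"jaw": 0},
    {"offset": [-0.4,0,0.3],"rot": [0,0,0],"jaw": 0},
    {"offset": [0,0,0],"rot": [0,0,0],"jaw": 0},
    {"offset": [0,0,0],"rot": [0,0,0],"jaw": 0},
  ],
)

```text
t: 24.08
position: [0.5421, -0.2623, 0.2782]
tcp_rot: [-2.482, 1.568, -2.869]
wrist_force: [0.3, 1.0, -0.0]
finger_gap: 0.0428
```

```bash
python3 st.py
python3 - <<'E'
from h import *
c,im,o=shot("wrist","w22")
c,im,o=shot("scene","sc22")
a=im[170:270,220:340,::-1];cv2.imwrite("pics/sc22z.png",cv2.resize(a,None,fx=6,fy=6,interpolation=cv2.INTER_CUBIC))
E
```

```text
24.0833 [ 0.5421 -0.2623  0.2782] 67.87 [-2.3e-03 -6.0e-04 -1.0e+00] [ 0.3  1.  -0. ] [ 0.06 -0.04  0.01] 0.0428
```

View pics/w22.png

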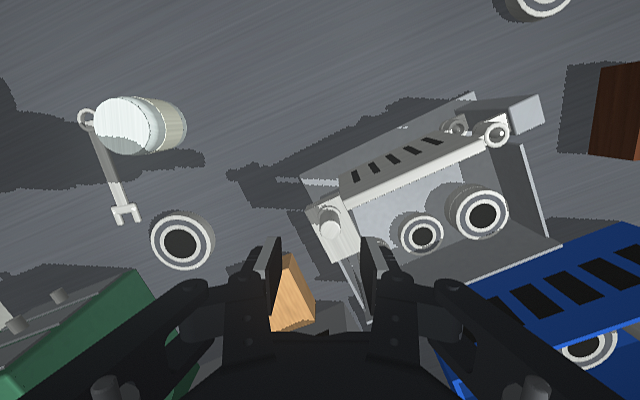

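View pics/sc22z.png

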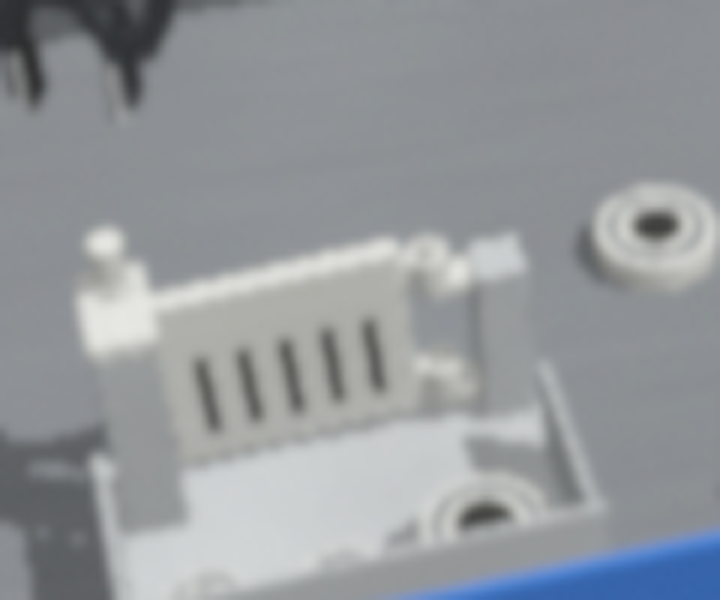

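Run:
```python
from h import *
c,im,o=load("w22")
a=cv2.resize(im[180:270,280:380],None,fx=6,fy=6,interpolation=cv2.INTER_CUBIC);cv2.imwrite("pics/w22z.png",a)
s=load("sc22")[0]
print(proj(c,[.5642,-.2626,.192]),proj(c,[.5642,-.2626,.162]),np.array(proj(s,[.5642,-.2626,.192]))*6-[1320,1020])
```

```text
(np.float64(330.277758358807), np.float64(231.63497524207503)) (np.float64(329.28357277360226), np.float64(219.03075011840036)) [ 99.1477245  241.82630031]
```

View pics/w22z.png

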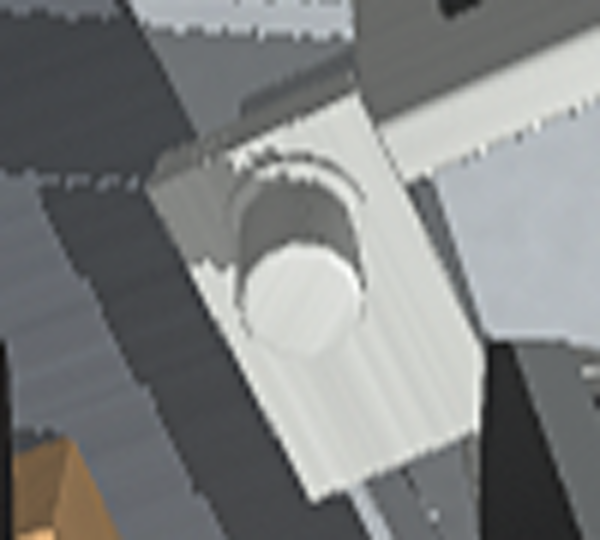

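```bash
python3 -c "
from cell import *
print(sign_off())"
```

```text
the job is handed in; nothing more can be done
None
```

The gate is hung, shut and pinned, and I handed the job in at about 24 s of the 72 s allowed.

- **Hanging:** I took the gate from the rack's nearer slot and lowered both knuckles over the pintles with the gate about 70° open. It seated with the gripper at 0.1242 m, against 0.1244 m expected, and I opened the jaws there.
- **Shutting:** I swung it loosely between the part-open fingers until it met the latch post. The push peaked at about 29 N sideways and 18 N vertically, 34 N in all. A later scene picture showed the gate still shut.
- **Pinning:** I took the hitch pin from the stand and lowered it through keeper and tongue with almost no contact force until the collar met the keeper. That last push read about 24 N. Contact came at a tool height of 0.177 m, against 0.178 m expected.

**Last checks:** The final wrist and scene pictures show the pin upright, its collar on the keeper and the gate shut on both pintles. The knob top lies within 2 pixels of where a fully seated pin should put it in the wrist view. In the blurrier scene view it agrees to about a pixel. The gripper is open and about 10 cm clear.

**Not confirmed:** I could not see the tongue's hole directly. That the pin passes through it rests on the depth reached without resistance. I saw nothing else disturbed in the wrist and scene pictures, but I did not measure the other objects' positions afterwards.

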